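# Unstack deburred castings into their trays

## Task

The deburred aluminium castings are piled up: take the pile apart from the top and put each casting, the right way up as it lies now, flat inside the blue tray of its own shape (strap, round cap, square cap, ladder frame), so that none lies on a rim. Set them down without dropping them, and leave the grinder handpiece and the cup of burrs where they are.

Things in the scene. Friction and masses are not known exactly. Their poses are not given: they have to be found in the camera images.
- strap: Top of the pile: solid flat aluminium strap with round ends, 120 x 26 x 18 mm (x long, y wide, z up), 0.14 kg, a dark hole mark near each end. It bridges the two caps. Origin: centre of the underside.
- round_cap: Second layer: solid aluminium disc, 54 mm diameter, 26 mm high, 0.14 kg, one dark bore mark in its centre. Rests on the ladder frame, side by side with the square cap, 84 mm between their centres (a gap of about 30 mm); which of the two lies at which end varies. Origin: centre of the underside, z up.
- square_cap: Second layer: solid aluminium square block, 54 x 54 x 26 mm, 0.17 kg, with a dark bore mark in the centre and a small one in each corner; its sides lie along its x and y, roughly along and across the frame. Origin: centre of the underside, z up.
- frame: Bottom of the pile, standing on the bench: aluminium ladder-shaped frame, 0.45 kg, two side rails (each 160 long, 12 wide, 30 mm high) joined by four cross bars 26 mm high, two round lugs 22 mm high at each end; 176 mm long in all (x), 62 mm wide over the outer faces of the rails (y), which are plain and can be gripped across at the middle. Origin: centre of the underside, z up. The caps lie 42 mm either side of its centre along x.
- strap_tray: Narrow oblong shallow tray, inside 136 x 42 mm (x long, y wide), for the strap. Blue plastic, dark rubber floor, fixed to the bench. Floor 5 mm above the tray's origin (centre of its underside), rim 11 mm above the origin (6 mm above its floor), walls 5 mm thick; 8 mm of play all round its part. z up.
- round_tray: Round shallow tray, inside 70 mm diameter, for the round cap. Blue plastic, dark rubber floor, fixed to the bench. Floor 5 mm above the tray's origin (centre of its underside), rim 11 mm above the origin (6 mm above its floor), walls 5 mm thick; 8 mm of play all round its part. z up.
- square_tray: Square shallow tray, inside 70 x 70 mm (sides along x and y), for the square cap. Blue plastic, dark rubber floor, fixed to the bench. Floor 5 mm above the tray's origin (centre of its underside), rim 11 mm above the origin (6 mm above its floor), walls 5 mm thick; 8 mm of play all round its part. z up.
- frame_tray: Large oblong shallow tray, inside 192 x 78 mm (x long, y wide), for the ladder frame. Blue plastic, dark rubber floor, fixed to the bench. Floor 5 mm above the tray's origin (centre of its underside), rim 11 mm above the origin (6 mm above its floor), walls 5 mm thick; 8 mm of play all round its part. z up.
- handpiece: Bystander, leave alone: loose rotary grinder handpiece, aluminium and blue, lying along its x on a black cradle, 168 mm long (from 75 mm behind to 93 mm ahead of its origin), 50 mm wide, 41 mm high, beyond the pile. Origin: centre of the underside.
- burr_cup: Bystander, leave alone: loose grey plastic cup, 56 mm diameter, with burrs standing in it, 70 mm high in all, beyond the pile. Origin: centre of the underside.
Mind the look-alikes: they are no part of the job. Of the things that look like the strap, the middle-sized one is meant.

How it is judged:
By the outcome, as a careful person would: the job done as asked, in the order asked, and still so for the second after the job is handed in, with the robot touching nothing.
It also fails if it takes over 118 s, if anything falls off the work surface, if the arm or the gripper's body presses on something with over 40 N, if the wrist force passes 120 N, or if a joint passes its speed limit or range.

## Robot

A 6-joint arm with a two-finger parallel gripper is mounted at the origin on the work surface. World frame = base frame: x ahead of the robot, y to its left, z up, the work surface at z = 0. Lengths are in m, angles in rad, forces in N, time in s.
With the tool pointing down it reaches from about 0.35 to 0.775 m from the base axis. Payload 5.5 kg.
Tool frame: the origin (TCP) lies at the very end of the fingers, on their centre line; the grasp point (between the pads) lies 19 mm behind it; y points along the fingers, z is the direction in which the jaws open and shut, and the axes are right-handed (so a half turn about y gives the same grasp; the last joint's range is limited). The gripper opens to 85 mm and grips with 20 to 120 N. Pads are 22 mm wide; open, the fingers measure 114 mm over their backs; the gripper's body (76 mm by 85 mm) begins 54 mm behind the grasp point. The pads swing forward as they close: fully open they stand 13 mm farther back than shut.
Start: joints at [-1.427, 0.313, 0.046, 1.304, 0, 1.431], TCP at [0.161, -0.552, 0.231] pointing down, gripper open.
Joint ranges: [-2.76, 2.76], [-0.86, 1.69], [-1.03, 1.26], [-2.2, 2.34], [-1.47, 1.5], [-3.14, 3.14]. Speed limits (rad/s): [2.57, 2.57, 3.14, 3.14, 3.14, 3.14].

## Interface

Orientations are given as a unit quaternion [w, x, y, z].
In Python, from workcell import env gives the robot as it stands.
- The arm moves only by the shell command python3 -m inch 'ROWS' [OPENING] [FORCE]. ROWS is JSON, a list that holds one entry, the list of rows, each a list of 4 numbers: the shift along the tool's x, y, z in mm, then the turn about the tool's y in degrees. In form: [[[tx, ty, tz, spin], ...]]. A call has 1 to 10 rows; each row is the pose to reach, as a shift and turn from the pose commanded when the call began, along the tool's axes at that moment; what a row does not reach only later rows make up. A row lasts 1/10 s, in which the tool goes at most 50 mm and 8.59 degrees, less where a joint would pass 70% of its speed; a pose out of reach is approached as far as the arm can. A call with a gripper value outside its range is refused whole. OPENING is the finger opening in mm, from 0 to 85.4, set as the call begins (- or left out, the last holds). The fingers move at their own pace and stop on an object; FORCE is the grip in N (left out, the last holds). Time passes only in rows, so rows that repeat a pose let the fingers close. It gives the time, the measured TCP pose, the force and the opening at its end, in the units of the state.
- env.get_state(): the state, without advancing time (a new reading comes with each control period).
- env.read_camera(name): name is "side" or "top"; returns the picture (480x640x3 uint8, blue, green, red); there is no depth.
- env.camera_model(name): a dict with "fx", "fy", "cx", "cy" (pixels), "R" (3x3) and "t" (3): a world point X has camera coordinates R X + t. Camera axes: x right, y down, z forward; pixel columns grow to the right and rows downward; lengths in m; the calibration is good to about 2 mm. A picture is of the moment at which its call begins. camera_model takes no time and is no camera call.
- env.hand_in(): hands the job in, once; it reports no verdict.
The state is a dict: "clock": time; "joint_pos": joint angles; "qvel": joint speeds; "tau": joint torques, N m; "tcp_pos": TCP position; "orientation": TCP orientation; "wrist_force": force on the tool from outside, world axes, zero at the start; "ft_torque": the same for the moment, N m; "finger_gap": finger opening in m.
Only numpy, scipy, OpenCV 4.12 (cv2) and the standard library are available. Lean on these libraries where they do the work, as an engineer would, in place of code of your own. Each camera call takes 0.05 s, during which the arm holds its last target.

## Working session

There is one attempt and no reset: what is moved stays moved. The work goes in short steps, Python scripts to look and compute and a shell command to move; the robot and the scene stay as the last step left them, time stands still between calls to the robot, and variables do not carry over. Pictures are saved under pics/ and viewed, and the job is handed in when it is done.

```bash
ls; mkdir -p pics
python3 - <<'E'
from workcell import env
import cv2
print(env.get_state())
for n in("top","side"):
    cv2.imwrite(f"pics/{n}0.png",env.read_camera(n)); m=env.camera_model(n); print(n,m)
E
```

```text
pics
{'clock': 0.0, 'joint_pos': array([-1.42659523e+00,  3.14005602e-01,  4.49393011e-02,  1.30361540e+00,
       -9.97139299e-06,  1.43116931e+00]), 'qvel': array([ 0.00134025,  0.00051936,  0.00119149, -0.00053562, -0.00027982,
        0.00023718]), 'tau': array([ 1.27351537e-03, -4.80624461e+01,  2.98535103e+01,  1.92928535e-02,
       -2.53047010e-04,  3.20373168e-06]), 'tcp_pos': array([ 0.16091369, -0.55146511,  0.23038971]), 'orientation': array([ 0.10000681, -0.10001691,  0.70066456, -0.69933142]), 'wrist_force': array([ 0.58006621, -0.37115398, -0.67603776]), 'ft_torque': array([ 0.00223782,  0.00042141, -0.01095199]), 'finger_gap': 0.08558051517262287}
top {'fx': 494.99023549047246, 'fy': 494.99023549047246, 'cx': 324.4665324096645, 'cy': 239.9264835471803, 'R': array([[-0.0076609 , -0.99988751,  0.01289459],
       [-0.99504599,  0.00634435, -0.09921301],
       [ 0.09912004, -0.01359077, -0.99498267]]), 't': array([0.00283798, 0.58637737, 0.95045542])}
side {'fx': 441.4541203945188, 'fy': 441.4541203945188, 'cx': 324.93879046312594, 'cy': 244.7251701531779, 'R': array([[-0.76221791, -0.64701636,  0.01984175],
       [-0.49966296,  0.568588  , -0.65348651],
       [ 0.41153468, -0.50801331, -0.75667806]]), 't': array([0.44230122, 0.3360886 , 0.60699344])}
```

View pics/top0.png

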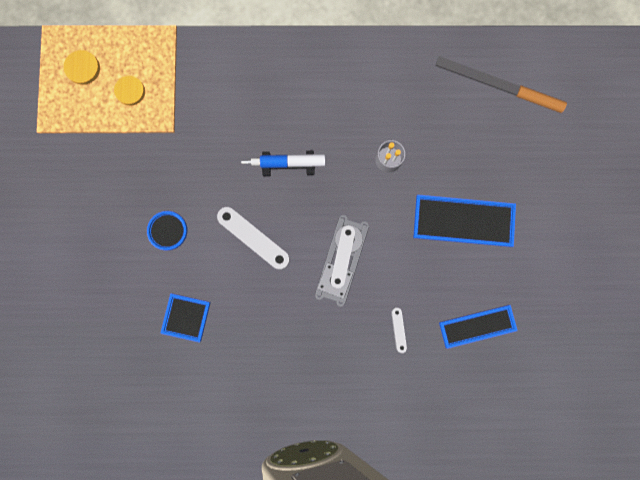

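View pics/side0.png

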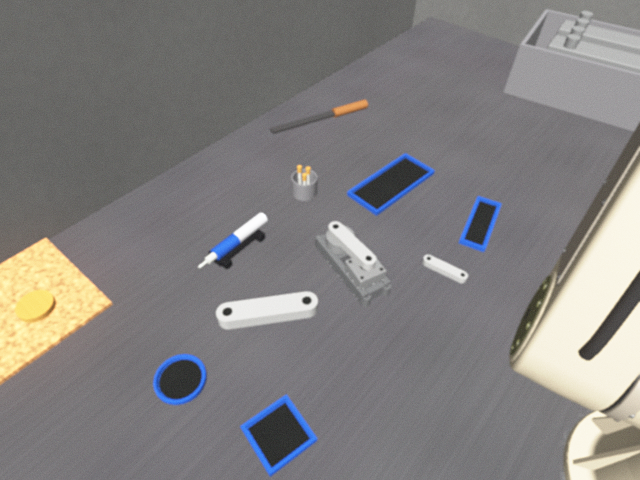

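Three things look like the strap in the top view: the large one at (253,238), the pile's at (343,257) and the small one at (399,330). The middle-sized one is on top of the pile and spans the caps, so it's the one meant. I'll confirm it in an enlarged crop and measure.

```bash
cat > h.py <<'E'
import numpy as np,cv2
from workcell import env
def model(n): return env.camera_model(n)
def ray(n,uv,z):
    m=model(n);R=np.array(m['R']);t=np.array(m['t']);c=-R.T@t
    uv=np.atleast_2d(uv).astype(float)
    d=np.c_[(uv[:,0]-m['cx'])/m['fx'],(uv[:,1]-m['cy'])/m['fy'],np.ones(len(uv))]@R
    return c+d*((z-c[2])/d[:,2])[:,None]
def proj(n,X):
    m=model(n);p=np.atleast_2d(X)@np.array(m['R']).T+m['t']
    return np.c_[m['fx']*p[:,0]/p[:,2]+m['cx'],m['fy']*p[:,1]/p[:,2]+m['cy']]
def rectw(n,c,z):
    "contour -> min area rect on plane z: centre, size(mm), angle of long side (deg)"
    P=ray(n,c.reshape(-1,2),z)[:,:2].astype(np.float32)*1000
    (x,y),(w,h),a=cv2.minAreaRect(P)
    if w<h: w,h,a=h,w,a+90
    a=(a+90)%180-90
    return np.round([x,y,w,h,a],1)
E
python3 - <<'E'
from h import *
for n in("top","side"):
    im=cv2.imread(f"pics/{n}0.png"); hsv=cv2.cvtColor(im,cv2.COLOR_BGR2HSV)
    b=cv2.inRange(hsv,(100,150,80),(125,255,255))
    cs,_=cv2.findContours(b,cv2.RETR_EXTERNAL,cv2.CHAIN_APPROX_NONE)
    for c in cs:
        if cv2.contourArea(c)>300: print(n,"blue",np.mean(c.reshape(-1,2),0).round(),rectw(n,c,.011))
    w=cv2.inRange(hsv,(0,0,200),(180,40,255))
    cs,_=cv2.findContours(w,cv2.RETR_EXTERNAL,cv2.CHAIN_APPROX_NONE)
    for c in cs:
        if 150<cv2.contourArea(c)<8000: print(n,"white",np.mean(c.reshape(-1,2),0).round(),rectw(n,c,.074),rectw(n,c,.018))
im=cv2.imread("pics/top0.png");a=cv2.resize(im[205:315,305:415],None,fx=5,fy=5,interpolation=cv2.INTER_CUBIC);cv2.imwrite("pics/ctop.png",a)
im=cv2.imread("pics/side0.png");a=cv2.resize(im[210:310,305:405],None,fx=5,fy=5,interpolation=cv2.INTER_CUBIC);cv2.imwrite("pics/cside.png",a)
E
```

```text
top blue [478. 326.] [ 413.9 -305.3  147.8   52.6  -76.7]
top blue [185. 317.] [436.1 275.6  81.1  80.2  77.2]
top blue [166. 230.] [610.4 316.1  78.6  77.   89.7]
top blue [464. 220.] [ 626.4 -286.1  203.8   88.9   84.4]
top blue [273. 161.] [751.1 102.5  53.3  25.1  89.8]
top white [399. 330.] [ 413.  -137.6   81.8   17.8    6.7] [ 408.4 -146.6   86.7   18.8    6.7]
top white [342. 257.] [550.  -34.4 119.9  26.3 -12.3] [553.7 -37.2 127.1  27.9 -12.3]
top white [253. 238.] [587.5 134.8 163.7  35.3  50.6] [593.4 142.1 173.5  37.4  50.6]
top white [306. 160.] [736.2  33.6  69.1  19.6  89.8] [751.1  34.9  73.2  20.8  89.8]
top white [626.  12.] [1035.2 -605.9   51.6   50.4   90. ] [1068.  -643.1   54.7   53.5   90. ]
top white [259.  13.] [1035.3  111.1  437.8   50.1   90. ] [1068.2  117.   464.1   53.1   90. ]
top white [132.  13.] [1035.3  380.9   94.4   49.8   90. ] [1068.1  403.1  100.1   52.8   90. ]
side blue [278. 434.] [433.  277.7  82.1  80.5 -13. ]
side blue [179. 379.] [606.  318.7  81.7  77.6 -36.2]
side blue [225. 247.] [757.5  93.4  63.1  30.6 -89. ]
side blue [480. 223.] [ 410.7 -301.2  154.8   51.4  -76.7]
side blue [390. 183.] [ 622.9 -282.   209.3   92.2   84.4]
side white [592. 451.] [ 99.3  39.9 101.8  59.8  65.4] [ 84.6   5.8 111.4  65.5  65.4]
side white [633. 402.] [ 71.1 -66.   64.5  24.3  86. ] [  53.8 -110.1   70.5   26.5   86. ]
side white [267. 309.] [560.9 165.3 160.3  47.6  50.7] [589.6 142.9 175.4  52.1  50.7]
side white [445. 268.] [392.  -92.3  79.3  25.3   6. ] [ 404.8 -138.9   86.8   27.7    6. ]
side white [353. 245.] [545.4 -31.6 127.6  31.2 -14.9] [572.6 -72.5 139.6  34.1 -14.9]
side white [251. 225.] [713.1  56.9  73.5  24.7 -89.8] [756.1  24.3  80.4  27.1 -89.8]
```

View pics/ctop.png

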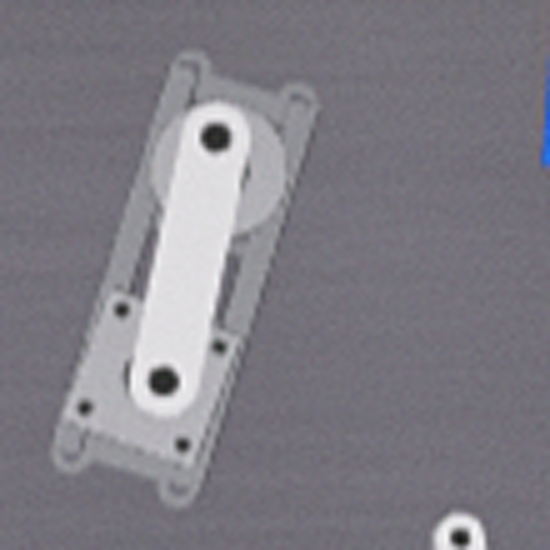

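View pics/cside.png

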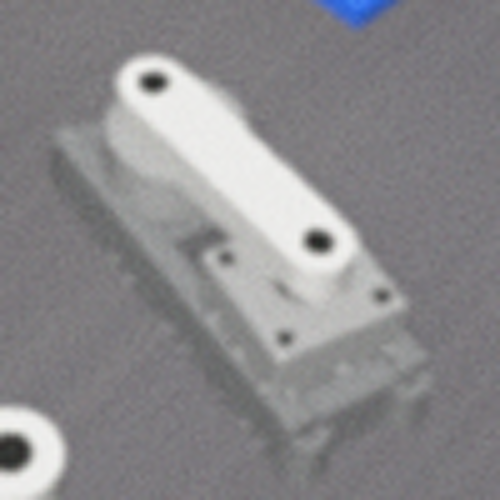

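The crops confirm it. The pile's strap measures 120 x 26 mm on the z=74 mm plane and bridges both caps: round cap at the far end, square cap at the near end. The other two measure about 174 mm and 87 mm. Next I'll triangulate the strap's hole marks.

```bash
cat >> h.py <<'E'
def tri(uvt,uvs):
    from scipy.optimize import least_squares
    out=[]
    for a,b in zip(uvt,uvs):
        f=lambda X:np.r_[proj("top",X)[0]-a,proj("side",X)[0]-b]
        r=least_squares(f,ray("top",a,.05)[0]); out.append(np.r_[r.x*1000,np.abs(r.fun).max()])
    return np.array(out).round(1)
def blobs(im,box,th,amin=3,amax=60):
    x0,y0,x1,y1=box; g=cv2.cvtColor(im,cv2.COLOR_BGR2GRAY)[y0:y1,x0:x1]
    g=cv2.resize(g,None,fx=4,fy=4,interpolation=cv2.INTER_CUBIC)
    n,l,s,c=cv2.connectedComponentsWithStats((g<th).astype(np.uint8))
    return [((c[i]+.5)/4-.5+[x0,y0]).round(2).tolist()+[s[i,4]/16] for i in range(1,n) if amin<s[i,4]/16<amax]
def rows(x,y,z,jaw,state=None):
    "shift (tool axes, mm) + spin (deg) to TCP (mm), jaw axis at angle jaw deg (mod 180)"
    from scipy.spatial.transform import Rotation as Ro
    s=state or env.get_state(); R=Ro.from_quat(np.roll(s['orientation'],-1)).as_matrix()
    d=R.T@(np.array([x,y,z])-s['tcp_pos']*1000)
    a=np.degrees(np.arctan2(R[1,2],R[0,2])); da=(jaw-a+90)%180-90
    # tool y points down: +spin about tool y turns world yaw negatively
    print("tcp",(s['tcp_pos']*1000).round(1),"jaw",a.round(1),"ydown",R[:,1].round(3),"j6",s['joint_pos'][5].round(2),"gap",round(s['finger_gap']*1000,1),"F",s['wrist_force'].round(1),"t",s['clock'])
    print("  ROW",d.round(1),"spin",round(-da,1))
E
python3 - <<'E'
from h import *
t=cv2.imread("pics/top0.png");s=cv2.imread("pics/side0.png")
print("top",blobs(t,(315,215,375,305),75)); print("side",blobs(s,(315,215,395,305),75))
u=lambda p,o:(np.array(p)+.5)/5-.5+o
lug=u([(190,62),(303,96),(68,460),(180,495)],[305,205])
L=ray("top",lug,.022)*1000;print(L.round(1),L.mean(0).round(1),np.degrees(np.arctan2(*(L[0]+L[1]-L[2]-L[3])[1::-1])))
sq=u([(121,310),(85,407),(183,444),(219,347)],[305,205]);S=ray("top",sq,.056)*1000;print(S.round(1),S.mean(0).round(1))
rows(550,-34.4,160,77.7)
E
```

```text
top [[347.7, 232.05, np.float64(17.125)], [337.19, 280.85, np.float64(17.375)]]
side [[335.29, 226.0, np.float64(5.25)], [368.25, 257.92, np.float64(6.875)]]
[[633.  -38.1  22. ]
 [619.  -83.2  22. ]
 [474.9  11.8  22. ]
 [460.9 -32.2  22. ]] [547.  -35.4  22. ] -17.69774602969034
[[532.3  -8.8  56. ]
 [495.5   5.2  56. ]
 [481.1 -32.   56. ]
 [517.9 -46.2  56. ]] [506.7 -20.4  56. ]
tcp [ 160.9 -551.5  230.5] jaw -73.7 ydown [-0.     0.002 -1.   ] j6 1.43 gap 85.1 F [-0.1 -0.8  0. ] t 0.1
  ROW [-518.3   71.2 -387.4] spin 28.6
```

```bash
python3 - <<'E'
from h import *
a=[[347.7,232.05],[337.19,280.85]];b=[[335.29,226],[368.25,257.92]]
T=tri(a,b);print(T,T.mean(0),np.degrees(np.arctan2(*(T[0]-T[1])[1::-1])))
for n,p in(("top",a),("side",b)):print(n,(ray(n,p,.074)*1000).round(1))
E
python3 -m inch '[[[-50,7,-37,8],[-100,14,-75,16],[-150,21,-112,24],[-200,28,-150,28.6],[-240,35,-180,28.6],[-280,42,-210,28.6],[-320,49,-240,28.6],[-360,56,-270,28.6],[-400,62,-300,28.6],[-440,68,-330,28.6]]]' 60 60
```

```text
[[ 5.962e+02 -4.520e+01  7.250e+01  4.000e-01]
 [ 5.042e+02 -2.430e+01  7.250e+01  3.000e-01]] [ 5.502e+02 -3.475e+01  7.250e+01  3.500e-01] -12.798882388580664
top [[596.6 -44.7  74. ]
 [504.7 -23.9  74. ]]
side [[594.8 -44.4  74. ]
 [503.  -23.5  74. ]]
clock: 1.1
tcp_pos: [0.4592, -0.1533, 0.1696]
orientation: [0.076, -0.076, -0.703, 0.703]
wrist_force: [1.5, 0.1, -0.2]
finger_gap: 0.0601
```

```bash
python3 -c "
from h import *
rows(550,-34.5,90,77.4)"
```

```text
tcp [ 459.2 -153.3  169.6] jaw -102.3 ydown [-0. -0. -1.] j6 2.87 gap 60.1 F [ 1.5  0.1 -0.2] t 1.1
  ROW [ -63.3   79.6 -135.5] spin 0.3
```

```bash
python3 -m inch '[[[-20,0,-40,0],[-40,20,-80,0],[-55,40,-115,0],[-63,60,-135.5,0.3],[-63.3,79.6,-135.5,0.3],[-63.3,79.6,-135.5,0.3],[-63.3,79.6,-135.5,0.3]]]'
python3 - <<'E'
from h import *
rows(550,-34.5,63.5,77.4)
for n,b in(("top",(270,180,430,340)),("side",(280,150,440,310))):
    im=env.read_camera(n);x0,y0,x1,y1=b;cv2.imwrite(f"pics/{n}1.png",cv2.resize(im[y0:y1,x0:x1],None,fx=3.5,fy=3.5))
E
```

```text
clock: 1.8
tcp_pos: [0.5482, -0.0388, 0.0901]
orientation: [-0.077, 0.076, 0.704, -0.702]
wrist_force: [-0.3, -0.2, 0.2]
finger_gap: 0.06
tcp [548.2 -38.8  90.1] jaw -102.4 ydown [-0.001  0.002 -1.   ] j6 3.14 gap 60.0 F [-0.3 -0.2  0.2] t 1.8
  ROW [-0.9 26.6 -4.6] spin 0.2
```

View pics/side1.png

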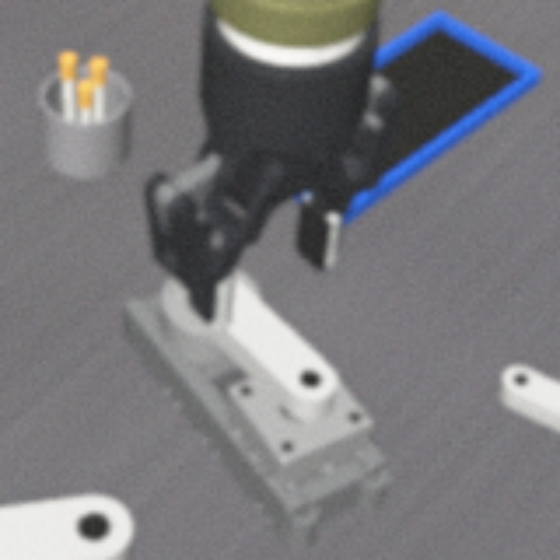

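The view shows the fingers straddling the strap, but joint 6 is at its limit. The equivalent half turn fixes that, so I'll rise and turn -180°.

```bash
python3 -m inch '[[[0,-40,0,0],[0,-40,0,-8.5],[0,-40,0,-17],[0,-40,0,-25.5],[0,-40,0,-34],[0,-40,0,-42.5],[0,-40,0,-51],[0,-40,0,-59.5],[0,-40,0,-68],[0,-40,0,-76.5]]]'
python3 -m inch '[[[0,0,0,-8.5],[0,0,0,-17],[0,0,0,-25.5],[0,0,0,-34],[0,0,0,-42.5],[0,0,0,-51],[0,0,0,-59.5],[0,0,0,-68],[0,0,0,-76.5],[0,0,0,-85]]]'
python3 -m inch '[[[0,0,0,-8.5],[0,0,0,-17],[0,0,0,-18.3],[0,0,0,-18.3],[0,0,0,-18.3]]]'
python3 -c "
from h import *
rows(550,-34.5,63.5,77.4)"
```

```text
clock: 2.9
tcp_pos: [0.5494, -0.0399, 0.1321]
orientation: [-0.378, 0.375, -0.598, 0.599]
wrist_force: [0.6, -0.6, -0.6]
finger_gap: 0.0598
clock: 3.9
tcp_pos: [0.5494, -0.0399, 0.1321]
orientation: [0.683, -0.681, 0.186, -0.188]
wrist_force: [-0.2, -0.6, 0.0]
finger_gap: 0.06
clock: 4.4
tcp_pos: [0.549, -0.0393, 0.131]
orientation: [0.703, -0.702, 0.078, -0.079]
wrist_force: [0.1, -0.1, 0.3]
finger_gap: 0.0602
tcp [549.  -39.3 131. ] jaw 77.2 ydown [ 0.001  0.002 -1.   ] j6 0.0 gap 60.2 F [ 0.1 -0.1  0.3] t 4.4
  ROW [-0.2 67.5  4.8] spin -0.2
```

```bash
python3 -m inch '[[[0,20,4.8,0],[0,40,4.8,0],[0,55,4.8,0],[0,63,4.8,0],[0,67.5,4.8,0],[0,67.5,4.8,0],[0,67.5,4.8,0]]]'
python3 - <<'E'
from h import *
rows(550,-34.5,63.5,77.4)
for n,b in(("top",(270,180,430,340)),("side",(280,150,440,310))):
    im=env.read_camera(n);x0,y0,x1,y1=b;cv2.imwrite(f"pics/{n}2.png",cv2.resize(im[y0:y1,x0:x1],None,fx=3.5,fy=3.5))
E
```

```text
clock: 5.1
tcp_pos: [0.5504, -0.0343, 0.0636]
orientation: [0.703, -0.702, 0.077, -0.078]
wrist_force: [-0.1, -0.3, -0.5]
finger_gap: 0.0599
tcp [550.4 -34.3  63.6] jaw 77.4 ydown [ 0.001  0.002 -1.   ] j6 0.01 gap 59.9 F [-0.1 -0.3 -0.5] t 5.1
  ROW [-0.4  0.1 -0.3] spin -0.0
```

View pics/side2.png

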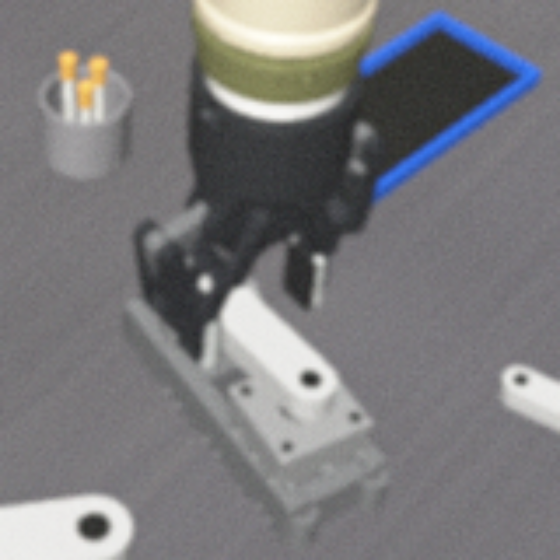

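The fingers straddle the strap at mid-length, with the tips about level with its lower half. Closing now.

```bash
python3 -m inch '[[[0,0,0,0],[0,0,0,0],[0,0,0,0],[0,0,0,0],[0,0,0,0],[0,0,0,0]]]' 10 50
python3 -m inch '[[[0,-10,0,0],[0,-25,0,0],[0,-45,0,0],[0,-65,0,0],[0,-85,0,0],[0,-85,0,0]]]'
python3 - <<'E'
from h import *
rows(412.3,-303.3,60,13.3)
for n,b in(("top",(270,180,430,340)),("side",(280,150,440,310))):
    im=env.read_camera(n);x0,y0,x1,y1=b;cv2.imwrite(f"pics/{n}3.png",cv2.resize(im[y0:y1,x0:x1],None,fx=3.5,fy=3.5))
E
```

```text
clock: 5.8
tcp_pos: [0.5503, -0.0342, 0.0635]
orientation: [0.703, -0.702, 0.077, -0.078]
wrist_force: [-0.6, 0.4, 5.4]
finger_gap: 0.0242
clock: 6.4
tcp_pos: [0.5515, -0.0347, 0.1507]
orientation: [0.703, -0.702, 0.076, -0.079]
wrist_force: [1.4, -0.3, -1.4]
finger_gap: 0.0243
tcp [551.5 -34.7 150.7] jaw 77.4 ydown [ 0.005  0.001 -1.   ] j6 0.01 gap 24.3 F [ 1.4 -0.3 -1.4] t 6.4
  ROW [ -77.6   89.8 -292.7] spin 64.1
```

View pics/side3.png

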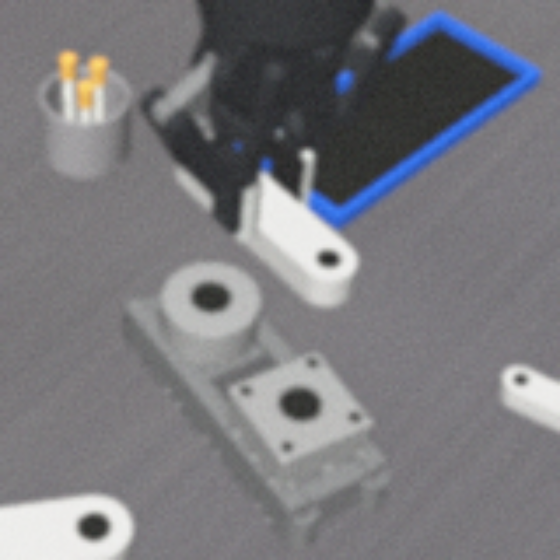

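View pics/top3.png

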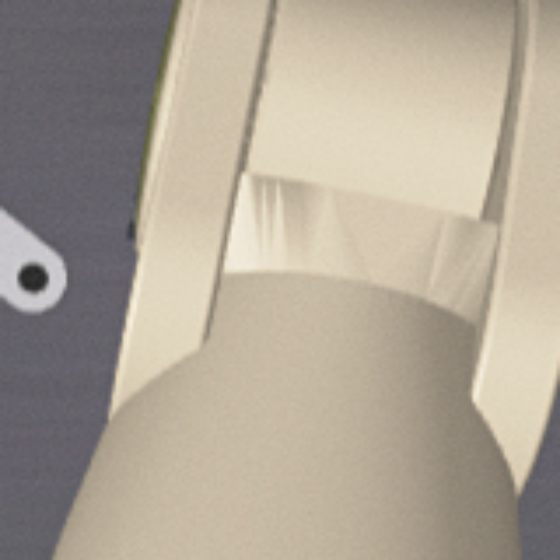

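The strap is held level, and both caps are undisturbed. On to the strap tray.

```bash
python3 -m inch '[[[-8,0,-30,8],[-16,0,-62,16],[-25,0,-96,24],[-34,0,-130,32],[-43,0,-164,40],[-52,0,-198,48],[-61,0,-232,56],[-69,20,-262,64],[-75,45,-283,64.1],[-77.6,70,-292.7,64.1]]]'
python3 -m inch '[[[0,0,0,0],[0,0,0,0],[0,0,0,0]]]'
python3 - <<'E'
from h import *
rows(412.3,-303.3,30,13.3)
for n,b in(("top",(400,260,560,380)),("side",(400,150,560,310))):
    im=env.read_camera(n);x0,y0,x1,y1=b;cv2.imwrite(f"pics/{n}4.png",cv2.resize(im[y0:y1,x0:x1],None,fx=3.5,fy=3.5))
E
```

```text
clock: 7.5
tcp_pos: [0.4086, -0.3041, 0.0753]
orientation: [0.554, -0.553, 0.44, -0.439]
wrist_force: [1.0, 0.4, -0.9]
finger_gap: 0.0247
clock: 7.8
tcp_pos: [0.4108, -0.3026, 0.0781]
orientation: [0.555, -0.554, 0.439, -0.439]
wrist_force: [-0.3, -0.9, -1.1]
finger_gap: 0.0245
tcp [ 410.8 -302.6   78.1] jaw 13.3 ydown [ 0.001  0.002 -1.   ] j6 0.54 gap 24.5 F [-0.3 -0.9 -1.1] t 7.8
  ROW [ 1.1 48.1  1.2] spin 0.0
```

View pics/side4.png

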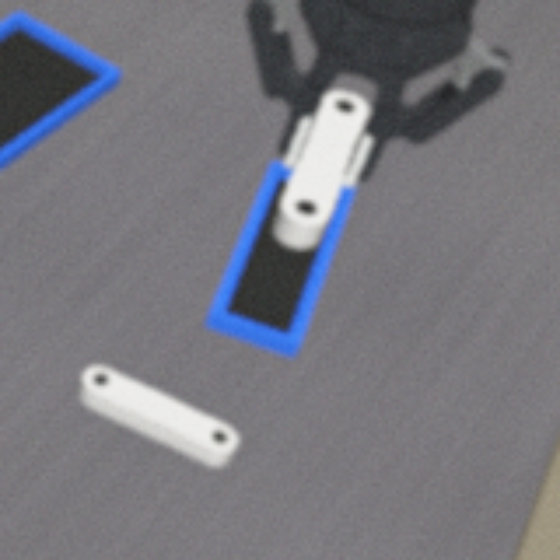

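View pics/top4.png

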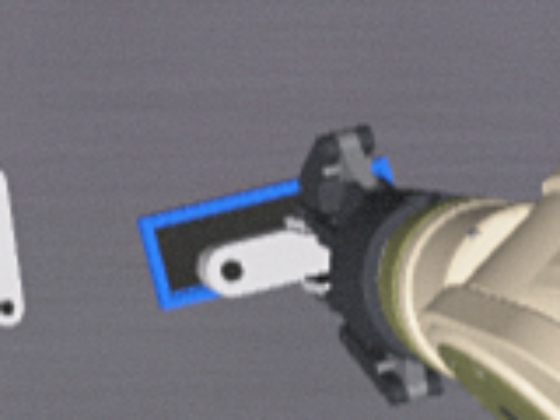

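The strap is level and aligned over its tray in both views. Lowering it.

```bash
python3 -m inch '[[[1,15,1,0],[1,30,1,0],[1,45,1,0],[1,55,1,0],[1,58,1,0],[1,58,1,0],[1,58,1,0]]]'
python3 - <<'E'
from h import *
rows(412.3,-303.3,12.5,13.3)
for n,b in(("top",(400,260,560,380)),("side",(400,150,560,310))):
    im=env.read_camera(n);x0,y0,x1,y1=b;cv2.imwrite(f"pics/{n}5.png",cv2.resize(im[y0:y1,x0:x1],None,fx=3.5,fy=3.5))
E
```

```text
clock: 8.6
tcp_pos: [0.412, -0.3039, 0.0201]
orientation: [0.555, -0.554, 0.439, -0.439]
wrist_force: [0.3, -0.2, -1.0]
finger_gap: 0.0244
tcp [ 412.  -303.9   20.1] jaw 13.3 ydown [ 0.001  0.001 -1.   ] j6 0.55 gap 24.4 F [ 0.3 -0.2 -1. ] t 8.6
  ROW [-0.5  7.6  0.4] spin -0.0
```

View pics/side5.png

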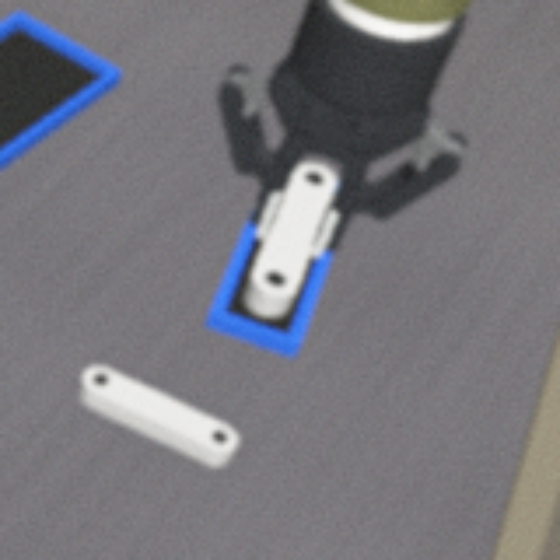

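View pics/top5.png

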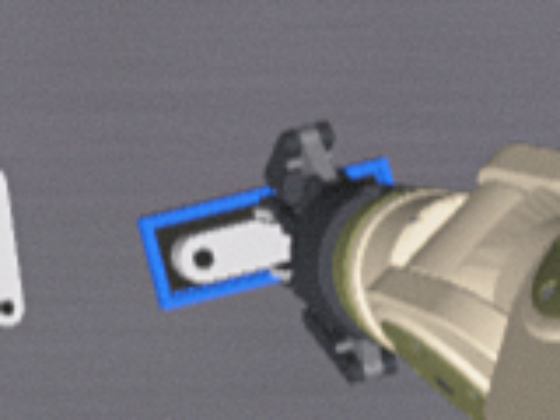

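The strap is inside the rim outline on every visible side. I'll lower it slowly to contact.

```bash
python3 -m inch '[[[0,3,0,0],[0,5,0,0],[0,6,0,0],[0,6.5,0,0],[0,6.5,0,0]]]'
python3 -m inch '[[[0,0.5,0,0],[0,0.8,0,0],[0,0.8,0,0]]]'
```

```text
clock: 9.2
tcp_pos: [0.4114, -0.3034, 0.0127]
orientation: [0.555, -0.554, 0.439, -0.438]
wrist_force: [0.4, -0.2, -1.5]
finger_gap: 0.0243
clock: 9.5
tcp_pos: [0.4115, -0.3035, 0.0126]
orientation: [0.555, -0.554, 0.439, -0.439]
wrist_force: [-1.5, 0.8, 6.4]
finger_gap: 0.0242
```

Contact at 6.4 N with TCP z at 12.6 mm, as expected. Opening slightly.

```bash
python3 -m inch '[[[0,0,0,0],[0,0,0,0],[0,0,0,0],[0,0,0,0]]]' 40
python3 -m inch '[[[0,-20,0,0],[0,-45,0,0],[0,-85,0,0],[0,-120,0,0],[0,-140,0,0],[0,-140,0,0]]]' 80
python3 - <<'E'
from h import *
rows(506,-20,100,74)
for n,b in(("top",(400,260,560,380)),("side",(400,150,560,310))):
    im=env.read_camera(n);x0,y0,x1,y1=b;cv2.imwrite(f"pics/{n}6.png",cv2.resize(im[y0:y1,x0:x1],None,fx=3.5,fy=3.5));cv2.imwrite(f"pics/{n}6f.png",im)
E
```

```text
clock: 9.9
tcp_pos: [0.4115, -0.3036, 0.012]
orientation: [0.555, -0.554, 0.439, -0.439]
wrist_force: [0.3, -0.4, 0.9]
finger_gap: 0.0404
clock: 10.5
tcp_pos: [0.4131, -0.3054, 0.1554]
orientation: [0.555, -0.554, 0.437, -0.441]
wrist_force: [0.5, -0.9, -0.1]
finger_gap: 0.08
tcp [ 413.1 -305.4  155.4] jaw 13.3 ydown [ 0.005 -0.003 -1.   ] j6 0.54 gap 80.0 F [ 0.5 -0.9 -0.1] t 10.5
  ROW [-256.6   55.1  155.8] spin -60.7
```

View pics/top6f.png

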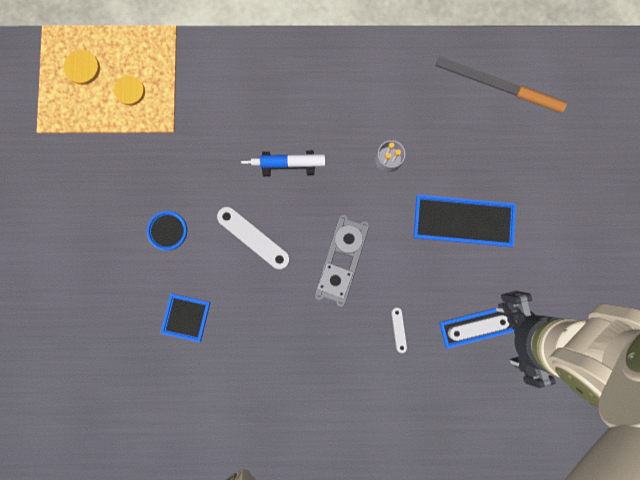

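View pics/side6f.png

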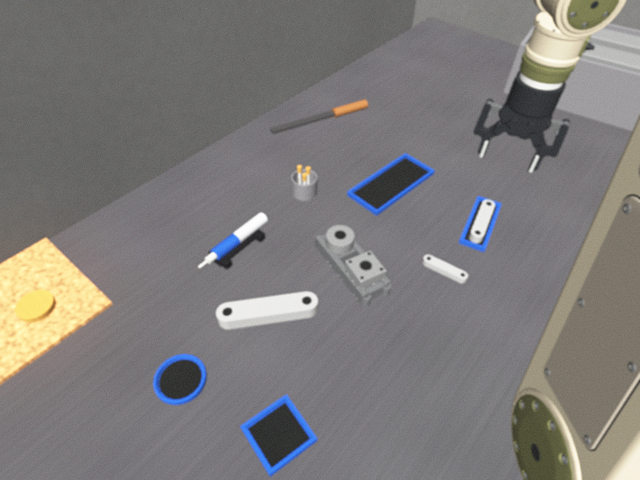

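The strap lies flat in its tray at (479,327), and the caps are fully visible: round bore (348,238), square bore (335,280). Measuring the caps and the frame.

Run:
```python
from h import *
t=cv2.imread("pics/top6f.png");s=cv2.imread("pics/side6f.png")
bt=blobs(t,(315,215,375,305),80,1);bs=blobs(s,(320,220,395,300),80,1)
print("top",bt,"\nside",bs)
T=[b[:2] for b in sorted(bt,key=lambda b:-b[2])[:2]];S=[b[:2] for b in sorted(bs,key=lambda b:-b[2])[:2]]
T.sort(key=lambda p:p[1]);S.sort(key=lambda p:p[1])
print(tri(T,S)); 
for n,p in(("top",T),("side",S)):print(n,(ray(n,p,.056)*1000).round(1))
sm=[b[:2] for b in bt if b[2]<6]
if len(sm)==4: print("sq",(ray("top",sm,.056)*1000).round(1),rectw("top",np.array(sm),.056))
a=cv2.resize(t[205:315,305:415],None,fx=5,fy=5,interpolation=cv2.INTER_CUBIC);cv2.imwrite("pics/c6.png",a)
```

```text
top [[328.9, 266.59, np.float64(2.75)], [348.41, 273.91, np.float64(2.3125)], [321.41, 286.12, np.float64(2.4375)], [341.04, 293.51, np.float64(2.8125)]] 
side [[339.82, 234.46, np.float64(50.3125)]]
[[539.   -1.3 125.1   6. ]]
top [[532.4  -9.   56. ]
 [480.9 -31.7  56. ]]
side [[584.8 -46.8  56. ]]
sq [[532.4  -9.   56. ]
 [518.1 -46.2  56. ]
 [495.2   5.6  56. ]
 [480.9 -31.7  56. ]] [506.7 -20.3  40.2  39.9  69. ]
```

View pics/c6.png

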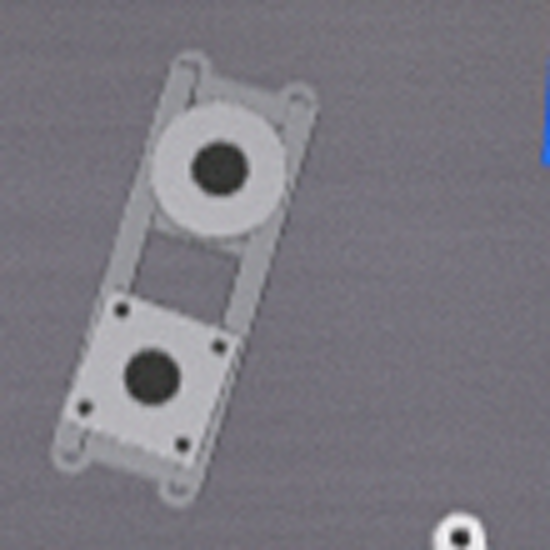

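Run:
```python
from h import *
t=cv2.imread("pics/top6f.png");s=cv2.imread("pics/side6f.png")
T=[b[:2] for b in blobs(t,(315,215,375,305),80,20,300)]
S=[b[:2] for b in blobs(s,(320,220,395,300),65,8,300)]
print(T,S)
T.sort(key=lambda p:p[1]);S.sort(key=lambda p:p[1])
print(tri(T,S))
for n,p in(("top",T),("side",S)):print(n,(ray(n,p,.056)*1000).round(1))
g=cv2.cvtColor(s,cv2.COLOR_BGR2GRAY);print(g[232:238,334:346])
rows(506.7,-20.3,100,69)
```

```text
[[348.52, 238.36], [334.91, 280.05]] [[339.8, 234.45], [365.39, 265.05]]
[[ 5.861e+02 -4.770e+01  5.440e+01  3.000e-01]
 [ 5.059e+02 -2.070e+01  5.430e+01  4.000e-01]]
top [[586.4 -47.3  56. ]
 [506.6 -20.3  56. ]]
side [[584.8 -46.8  56. ]
 [504.6 -19.9  56. ]]
[[169 132  90  67  52  53  55  60  68  80 119 155]
 [152 102  60  46  55  47  54  54  49  57  81 132]
 [143  86  56  52  53  52  52  53  50  51  61 108]
 [149  88  53  48  52  51  57  52  49  51  59 104]
 [155 111  75  53  46  52  49  49  52  56  78 121]
 [173 146 113  78  62  56  48  54  59  77 115 146]]
tcp [ 411.5 -303.9  152. ] jaw 13.3 ydown [ 0.001  0.001 -1.   ] j6 0.54 gap 79.9 F [ 0.8  0.3 -0.1] t 10.6
  ROW [-254.    52.5  157.7] spin -55.7
```

Square cap is at (505.8,-20.2) mm with its sides at -21/69°, and the two views agree within 2 mm. The 84 mm spacing to the round cap also checks out. Moving over it.

```bash
python3 -m inch '[[[-30,0,20,-8],[-64,0,40,-16],[-98,0,60,-24],[-132,0,80,-32],[-166,0,100,-40],[-198,0,120,-48],[-225,0,140,-55],[-245,10,153,-55.7],[-254,30,157.7,-55.7],[-254,52.5,157.7,-55.7]]]' 80 50
python3 -m inch '[[[0,0,0,0],[0,0,0,0],[0,0,0,0]]]'
python3 - <<'E'
from h import *
rows(505.8,-20.2,38,69)
E
```

```text
clock: 11.6
tcp_pos: [0.5062, -0.0184, 0.0982]
orientation: [0.696, -0.695, 0.128, -0.128]
wrist_force: [0.4, 0.0, -0.6]
finger_gap: 0.08
clock: 11.9
tcp_pos: [0.5067, -0.0206, 0.1005]
orientation: [0.696, -0.695, 0.129, -0.129]
wrist_force: [-0.5, -0.1, 0.4]
finger_gap: 0.0801
tcp [506.7 -20.6 100.5] jaw 69.0 ydown [ 0.001  0.002 -1.   ] j6 0.17 gap 80.1 F [-0.5 -0.1  0.4] t 11.9
  ROW [-1.  62.5 -0.1] spin -0.0
```

```bash
python3 -m inch '[[[-1,20,0,0],[-1,38,0,0],[-1,52,0,0],[-1,60,0,0],[-1,62.5,0,0],[-1,62.5,0,0]]]'
python3 -m inch '[[[0,0,0,0],[0,0,0,0],[0,0,0,0],[0,0,0,0],[0,0,0,0]]]' 40
python3 - <<'E'
from h import *
rows(505.8,-20.2,38,69)
for n,b in(("top",(270,180,430,340)),("side",(280,150,440,310))):
    im=env.read_camera(n);x0,y0,x1,y1=b;cv2.imwrite(f"pics/{n}7.png",cv2.resize(im[y0:y1,x0:x1],None,fx=3.5,fy=3.5))
E
```

```text
clock: 12.5
tcp_pos: [0.506, -0.02, 0.0381]
orientation: [0.696, -0.695, 0.129, -0.129]
wrist_force: [0.7, 0.2, -0.6]
finger_gap: 0.0802
clock: 13.0
tcp_pos: [0.5065, -0.0198, 0.0388]
orientation: [0.696, -0.695, 0.128, -0.13]
wrist_force: [-0.2, 1.2, 5.8]
finger_gap: 0.0525
tcp [506.5 -19.8  38.8] jaw 69.0 ydown [ 0.002  0.001 -1.   ] j6 0.17 gap 52.5 F [-0.2  1.2  5.8] t 13.0
  ROW [-0.5  0.8 -0.6] spin -0.0
```

View pics/side7.png

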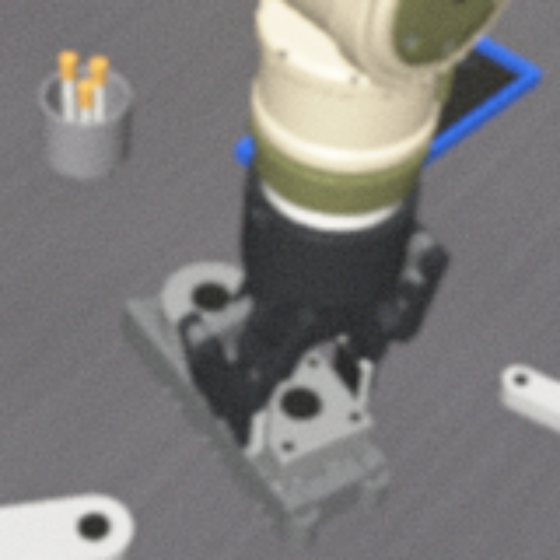

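The pads grip the square cap squarely. Lifting.

```bash
python3 -m inch '[[[0,-8,0,0],[0,-22,0,0],[0,-42,0,0],[0,-62,0,0],[0,-80,0,0],[0,-90,0,0],[0,-90,0,0]]]'
python3 - <<'E'
from h import *
rows(434.5,276.7,70,77)
for n,b in(("top",(270,180,430,340)),("side",(280,150,440,310))):
    im=env.read_camera(n);x0,y0,x1,y1=b;cv2.imwrite(f"pics/{n}8.png",cv2.resize(im[y0:y1,x0:x1],None,fx=3.5,fy=3.5))
E
```

```text
clock: 13.8
tcp_pos: [0.5066, -0.0201, 0.1291]
orientation: [0.696, -0.695, 0.128, -0.13]
wrist_force: [-0.2, 0.8, -1.9]
finger_gap: 0.0523
tcp [506.6 -20.1 129.1] jaw 69.0 ydown [ 0.003  0.001 -1.   ] j6 0.17 gap 52.3 F [-0.2  0.8 -1.9] t 13.8
  ROW [-173.9   59.3  251.1] spin -8.0
```

View pics/side8.png

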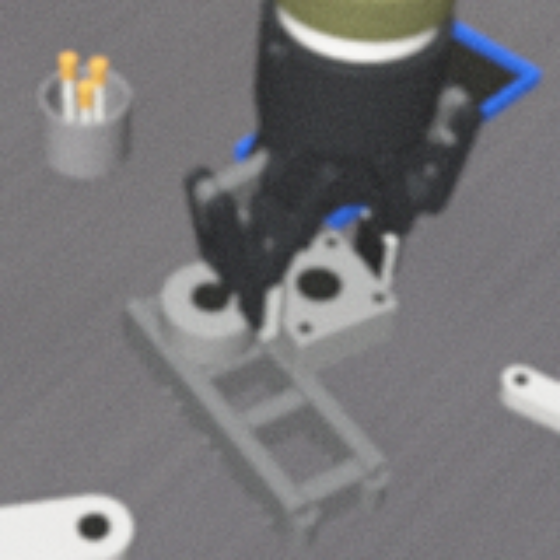

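```bash
python3 -m inch '[[[-12,0,18,-2],[-36,0,52,-4],[-62,0,89,-6],[-88,0,126,-8],[-112,0,163,-8],[-136,0,198,-8],[-156,0,226,-8],[-168,15,243,-8],[-173.9,35,251.1,-8],[-173.9,50,251.1,-8]]]'
python3 -m inch '[[[0,0,0,0],[0,0,0,0],[0,0,0,0]]]'
python3 - <<'E'
from h import *
rows(434.5,276.7,20,77)
for n,b in(("top",(120,230,280,390)),("side",(200,340,340,480))):
    im=env.read_camera(n);x0,y0,x1,y1=b;cv2.imwrite(f"pics/{n}9.png",cv2.resize(im[y0:y1,x0:x1],None,fx=3.5,fy=3.5))
E
```

```text
clock: 14.9
tcp_pos: [0.4315, 0.278, 0.0759]
orientation: [0.703, -0.702, 0.08, -0.078]
wrist_force: [0.3, -0.7, -2.6]
finger_gap: 0.0533
clock: 15.2
tcp_pos: [0.4338, 0.2768, 0.0786]
orientation: [0.703, -0.702, 0.08, -0.081]
wrist_force: [0.3, 0.2, -2.4]
finger_gap: 0.053
tcp [433.8 276.8  78.6] jaw 76.9 ydown [ 0.001  0.002 -1.   ] j6 0.64 gap 53.0 F [ 0.3  0.2 -2.4] t 15.2
  ROW [ 0.6 58.6 -0.1] spin -0.1
```

View pics/side9.png

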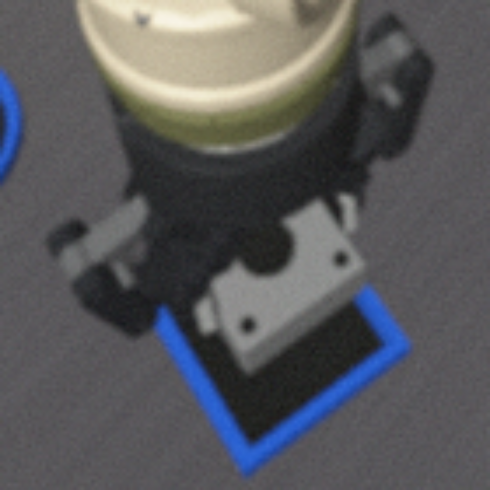

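View pics/top9.png

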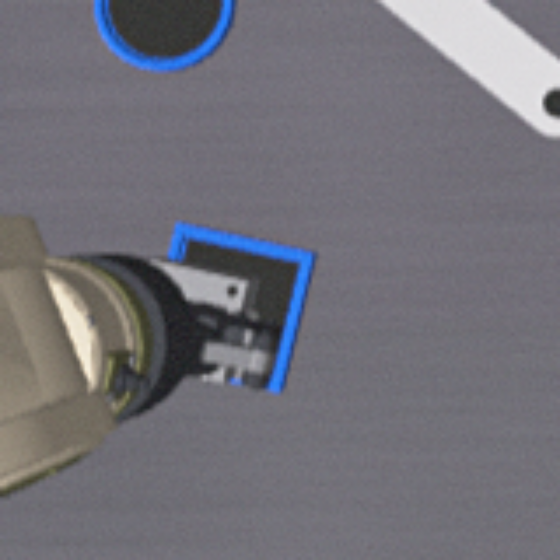

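The cap is aligned and level. I'll lower it to just above the floor, then inspect.

```bash
python3 -m inch '[[[0.6,15,0,0],[0.6,32,0,0],[0.6,47,0,0],[0.6,57,0,0],[0.6,61,0,0],[0.6,61,0,0],[0.6,61,0,0]]]'
python3 - <<'E'
from h import *
rows(434.5,276.7,13,77)
for n,b in(("top",(120,230,280,390)),("side",(200,340,340,480))):
    im=env.read_camera(n);x0,y0,x1,y1=b;cv2.imwrite(f"pics/{n}10.png",cv2.resize(im[y0:y1,x0:x1],None,fx=3.5,fy=3.5))
E
```

```text
clock: 16.0
tcp_pos: [0.4345, 0.2771, 0.0178]
orientation: [0.703, -0.702, 0.08, -0.081]
wrist_force: [0.4, -0.5, -1.6]
finger_gap: 0.0528
tcp [434.5 277.1  17.8] jaw 77.0 ydown [ 0.001  0.002 -1.   ] j6 0.64 gap 52.8 F [ 0.4 -0.5 -1.6] t 16.0
  ROW [ 0.1  4.8 -0.4] spin -0.0
```

View pics/side10.png

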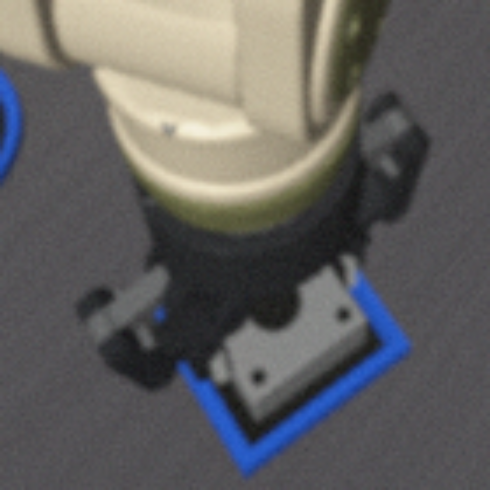

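View pics/top10.png

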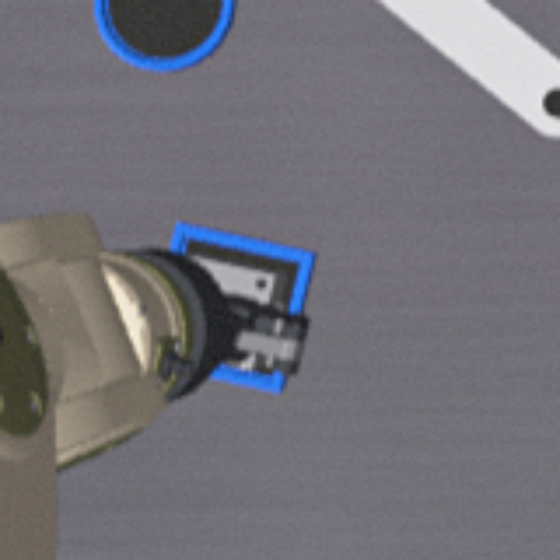

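It's inside the rim on the visible sides. Setting it down slowly.

```bash
python3 -m inch '[[[0,2,0,0],[0,3.4,0,0],[0,4,0,0],[0,4.2,0,0],[0,4.2,0,0]]]'
python3 -m inch '[[[0,0.4,0,0],[0,0.7,0,0],[0,0.7,0,0]]]'
```

```text
clock: 16.6
tcp_pos: [0.4342, 0.2771, 0.0138]
orientation: [0.703, -0.702, 0.08, -0.08]
wrist_force: [-1.9, -1.6, 5.7]
finger_gap: 0.0525
clock: 16.9
tcp_pos: [0.4342, 0.2771, 0.0138]
orientation: [0.703, -0.702, 0.08, -0.081]
wrist_force: [-4.6, -1.2, 11.6]
finger_gap: 0.053
```

Contact came at 13.8 mm, exactly as predicted. Releasing.

```bash
python3 -m inch '[[[0,-0.4,0,0],[0,-0.4,0,0],[0,-0.4,0,0],[0,-0.4,0,0],[0,-0.4,0,0]]]' 76
python3 -m inch '[[[0,-20,0,0],[0,-50,0,0],[0,-90,0,0],[0,-120,0,0],[0,-135,0,0],[0,-135,0,0]]]'
python3 - <<'E'
from h import *
rows(585.5,-47.1,90,72)
for n in("top","side"):
    im=env.read_camera(n);cv2.imwrite(f"pics/{n}11.png",im)
E
```

```text
clock: 17.4
tcp_pos: [0.4339, 0.2769, 0.0125]
orientation: [0.703, -0.702, 0.08, -0.08]
wrist_force: [0.6, -0.2, 0.9]
finger_gap: 0.0756
clock: 18.0
tcp_pos: [0.4356, 0.2774, 0.1502]
orientation: [0.704, -0.701, 0.079, -0.082]
wrist_force: [-0.4, 1.0, -0.6]
finger_gap: 0.076
tcp [435.6 277.4 150.2] jaw 77.0 ydown [ 0.005  0.004 -1.   ] j6 0.64 gap 76.0 F [-0.4  1.  -0.6] t 18.0
  ROW [ 218.9   59.7 -282.7] spin 5.0
```

View pics/top11.png

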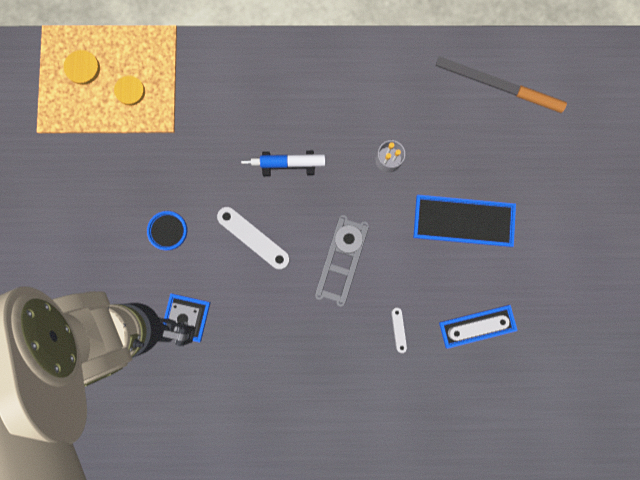

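View pics/side11.png

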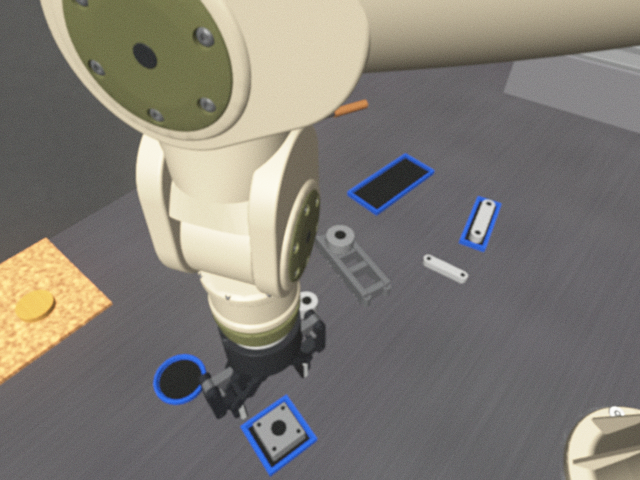

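The square cap sits flat in its tray at side (278,430). The frame and round cap haven't moved: bore at top (348,238). Going to the round cap.

```bash
python3 -m inch '[[[15,0,-20,2],[42,0,-55,5],[70,0,-91,5],[98,0,-127,5],[126,0,-163,5],[154,0,-199,5],[180,0,-233,5],[203,5,-262,5],[216,25,-279,5],[218.9,50,-282.7,5]]]' 80
python3 -m inch '[[[0,0,0,0],[0,0,0,0],[0,0,0,0]]]'
python3 - <<'E'
from h import *
rows(585.5,-47.1,38,72)
E
```

```text
clock: 19.1
tcp_pos: [0.5846, -0.0509, 0.0953]
orientation: [0.699, -0.698, 0.112, -0.112]
wrist_force: [1.4, 0.5, -0.4]
finger_gap: 0.0801
clock: 19.4
tcp_pos: [0.5835, -0.0473, 0.0975]
orientation: [0.699, -0.698, 0.11, -0.11]
wrist_force: [0.0, 0.2, 0.6]
finger_gap: 0.08
tcp [583.5 -47.3  97.5] jaw 72.0 ydown [ 0.     0.002 -1.   ] j6 0.09 gap 80.0 F [0.  0.2 0.6] t 19.4
  ROW [ 1.9 59.5  0.7] spin 0.0
```

```bash
python3 -m inch '[[[1.9,18,0.7,0],[1.9,36,0.7,0],[1.9,50,0.7,0],[1.9,57,0.7,0],[1.9,59.5,0.7,0],[1.9,59.5,0.7,0]]]'
python3 -m inch '[[[0,0,0,0],[0,0,0,0],[0,0,0,0],[0,0,0,0],[0,0,0,0]]]' 40
python3 -m inch '[[[0,-8,0,0],[0,-22,0,0],[0,-42,0,0],[0,-62,0,0],[0,-80,0,0],[0,-90,0,0],[0,-90,0,0]]]'
python3 - <<'E'
from h import *
rows(608.2,317.4,70,72)
for n,b in(("top",(270,180,430,340)),("side",(280,150,440,310))):
    im=env.read_camera(n);x0,y0,x1,y1=b;cv2.imwrite(f"pics/{n}12.png",cv2.resize(im[y0:y1,x0:x1],None,fx=3.5,fy=3.5))
E
```

```text
clock: 20.0
tcp_pos: [0.586, -0.0475, 0.0383]
orientation: [0.699, -0.698, 0.11, -0.111]
wrist_force: [0.4, 0.0, 0.8]
finger_gap: 0.0806
clock: 20.5
tcp_pos: [0.5864, -0.0478, 0.0392]
orientation: [0.699, -0.698, 0.11, -0.111]
wrist_force: [-0.7, 0.6, 6.1]
finger_gap: 0.0519
clock: 21.2
tcp_pos: [0.5866, -0.0483, 0.1295]
orientation: [0.699, -0.698, 0.11, -0.112]
wrist_force: [-0.1, -0.0, -1.9]
finger_gap: 0.0517
tcp [586.6 -48.3 129.5] jaw 72.0 ydown [ 0.004  0.001 -1.   ] j6 0.1 gap 51.7 F [-0.1 -0.  -1.9] t 21.2
  ROW [-92.8  59.9 354.3] spin -0.0
```

View pics/side12.png

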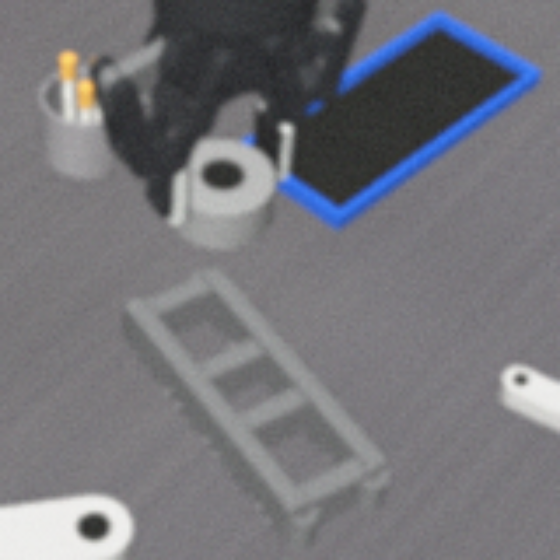

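The round cap is held level. Moving to the round tray.

```bash
python3 -m inch '[[[-5,0,20,0],[-15,0,58,0],[-26,0,100,0],[-37,0,143,0],[-48,0,186,0],[-60,0,229,0],[-71,0,272,0],[-82,0,313,0],[-89,5,340,0],[-92.8,15,354.3,0]]]'
python3 -m inch '[[[0,20,0,0],[0,35,0,0],[0,35,0,0],[0,35,0,0]]]'
python3 - <<'E'
from h import *
rows(608.2,317.4,20,72)
for n,b in(("top",(90,150,250,310)),("side",(110,310,250,450))):
    im=env.read_camera(n);x0,y0,x1,y1=b;cv2.imwrite(f"pics/{n}13.png",cv2.resize(im[y0:y1,x0:x1],None,fx=3.5,fy=3.5))
E
```

```text
clock: 22.3
tcp_pos: [0.6063, 0.3204, 0.112]
orientation: [0.699, -0.698, 0.11, -0.11]
wrist_force: [0.2, -0.9, -2.0]
finger_gap: 0.0515
clock: 22.7
tcp_pos: [0.6062, 0.3167, 0.0771]
orientation: [0.698, -0.698, 0.112, -0.11]
wrist_force: [-0.8, 0.9, -0.9]
finger_gap: 0.0517
tcp [606.2 316.7  77.1] jaw 71.9 ydown [-0.002  0.001 -1.   ] j6 0.68 gap 51.7 F [-0.8  0.9 -0.9] t 22.7
  ROW [ 1.8 57.1  1.3] spin -0.1
```

View pics/side13.png

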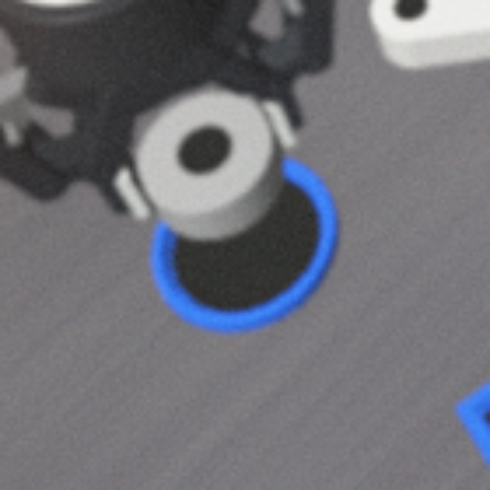

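View pics/top13.png

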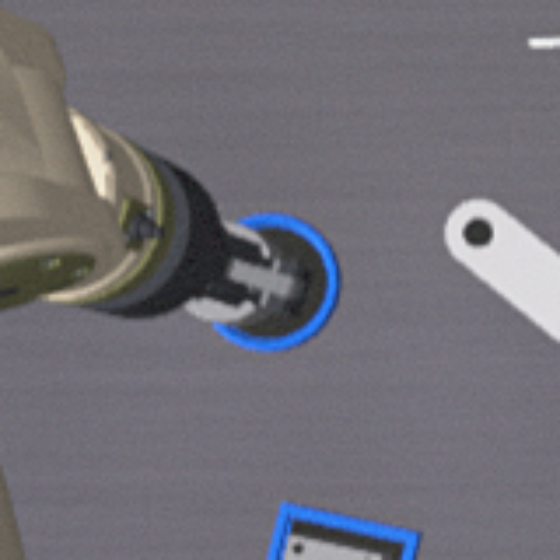

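The cap is level above the round tray. Lowering it.

```bash
python3 -m inch '[[[1.8,15,1.3,0],[1.8,32,1.3,0],[1.8,46,1.3,0],[1.8,55,1.3,0],[1.8,59,1.3,0],[1.8,59,1.3,0],[1.8,59,1.3,0]]]'
python3 - <<'E'
from h import *
rows(608.2,317.4,14.2,72)
for n,b in(("top",(90,150,250,310)),("side",(110,310,250,450))):
    im=env.read_camera(n);x0,y0,x1,y1=b;cv2.imwrite(f"pics/{n}14.png",cv2.resize(im[y0:y1,x0:x1],None,fx=3.5,fy=3.5))
E
```

```text
clock: 23.5
tcp_pos: [0.6094, 0.3187, 0.0198]
orientation: [0.699, -0.698, 0.11, -0.111]
wrist_force: [-0.0, -0.4, -1.0]
finger_gap: 0.0518
tcp [609.4 318.7  19.8] jaw 72.0 ydown [ 0.001  0.002 -1.   ] j6 0.68 gap 51.8 F [-0.  -0.4 -1. ] t 23.5
  ROW [-0.8  5.6 -1.7] spin -0.0
```

View pics/side14.png

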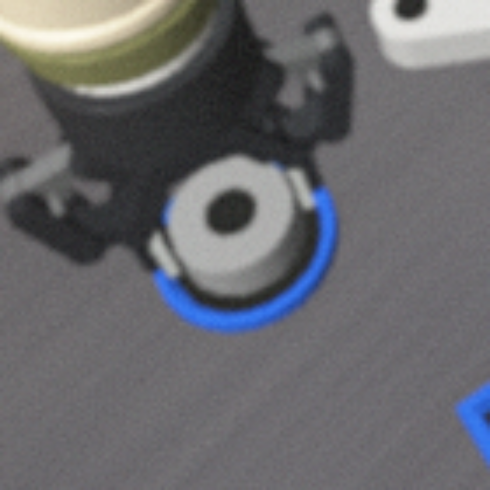

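View pics/top14.png

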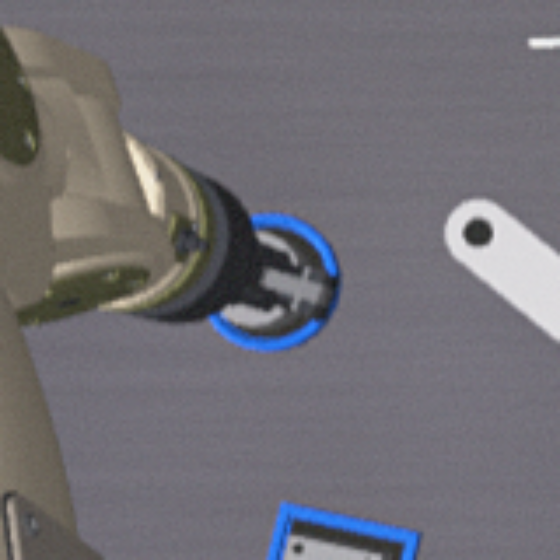

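```bash
python3 -m inch '[[[-0.8,2,-1.5,0],[-0.8,3.5,-1.5,0],[-0.8,4.5,-1.5,0],[-0.8,5.2,-1.5,0],[-0.8,5.2,-1.5,0]]]'
python3 -m inch '[[[0,0.4,0,0],[0,0.7,0,0],[0,0.7,0,0]]]'
```

```text
clock: 24.1
tcp_pos: [0.6077, 0.3174, 0.0143]
orientation: [0.699, -0.698, 0.111, -0.111]
wrist_force: [-0.2, -0.8, -0.3]
finger_gap: 0.0517
clock: 24.4
tcp_pos: [0.6077, 0.3174, 0.0143]
orientation: [0.699, -0.698, 0.111, -0.111]
wrist_force: [-2.4, -1.1, 5.8]
finger_gap: 0.0516
```

Contact is as predicted. Releasing, then measuring the bare frame.

```bash
python3 -m inch '[[[0,0,0,0],[0,0,0,0],[0,0,0,0],[0,0,0,0],[0,0,0,0]]]' 78
python3 -m inch '[[[0,-20,0,0],[0,-50,0,0],[0,-90,0,0],[0,-120,0,0],[0,-135,0,0],[0,-135,0,0]]]'
python3 - <<'E'
from h import *
rows(547,-35.4,90,72.3)
for n in("top","side"):
    im=env.read_camera(n);cv2.imwrite(f"pics/{n}15.png",im)
    x0,y0,w=(300,200,110) if n=="top" else (305,220,100)
    cv2.imwrite(f"pics/{n}15c.png",cv2.resize(im[y0:y0+w,x0:x0+w],None,fx=5,fy=5,interpolation=cv2.INTER_CUBIC))
E
```

```text
clock: 24.9
tcp_pos: [0.6078, 0.3174, 0.0133]
orientation: [0.699, -0.698, 0.111, -0.111]
wrist_force: [0.1, -0.1, 0.1]
finger_gap: 0.0779
clock: 25.5
tcp_pos: [0.6096, 0.3179, 0.1519]
orientation: [0.7, -0.697, 0.109, -0.113]
wrist_force: [-0.4, 1.3, -0.0]
finger_gap: 0.0777
tcp [609.6 317.9 151.9] jaw 72.0 ydown [ 0.006  0.004 -1.   ] j6 0.68 gap 77.7 F [-0.4  1.3 -0. ] t 25.5
  ROW [  49.5   60.1 -355.6] spin -0.3
```

View pics/side15.png

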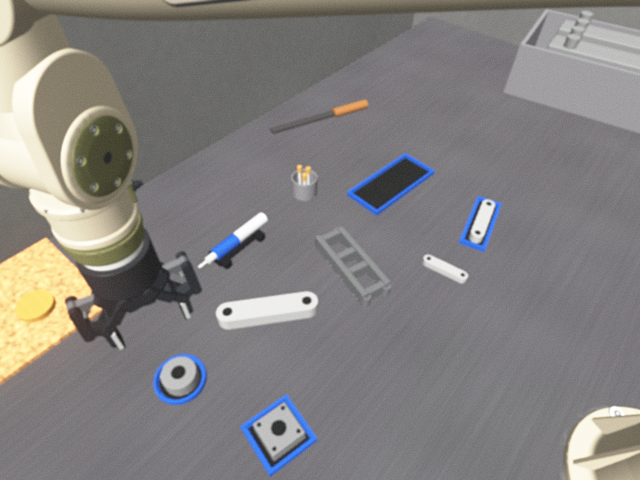

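View pics/top15c.png

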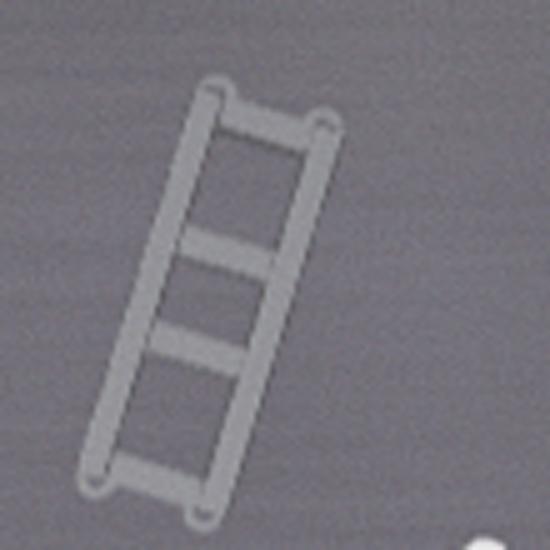

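View pics/side15c.png

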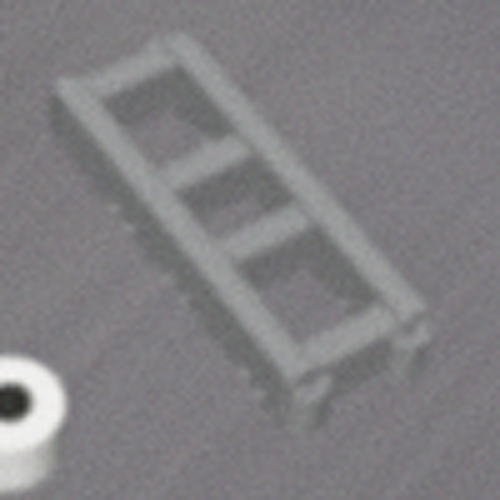

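Both caps lie flat in their trays: side (179,375) and (278,430). The frame is clear. Measuring it in both views on z=30 mm.

Run:
```python
from h import *
im=cv2.imread("pics/top15.png");x0,y0,w=300,200,110
g=cv2.GaussianBlur(cv2.cvtColor(im,cv2.COLOR_BGR2GRAY),(3,3),0)
print(np.median(g[205:315,305:375]))
m=np.zeros_like(g);m[208:312,312:374]=(g[208:312,312:374]>128)
m=cv2.morphologyEx(m,cv2.MORPH_OPEN,np.ones((2,2)))
cs,_=cv2.findContours(m,cv2.RETR_EXTERNAL,cv2.CHAIN_APPROX_NONE);c=max(cs,key=cv2.contourArea)
print(rectw("top",c,.030),rectw("top",c,.026))
u=lambda p,s,o:(np.array(p)+.5)/s-.5+o
P=ray("top",u([(212,90),(325,125),(95,480),(205,515)],5,[300,200]),.03)*1000;print(P.mean(0))
Q=ray("side",u([(65,85),(180,40),(415,305),(295,370)],5,[305,220]),.03)*1000;print(Q.round(1),Q.mean(0),np.degrees(np.arctan2(*(Q[0]-Q[3])[1::-1])),np.degrees(np.arctan2(*(Q[1]-Q[2])[1::-1])))
```

```text
114.0
[544.3 -36.2 174.2  60.8 -18. ] [544.5 -36.4 174.9  61.1 -18. ]
[546.77061338 -34.61105893  30.        ]
[[627.7 -32.8  30. ]
 [609.1 -81.1  30. ]
 [463.7 -35.8  30. ]
 [479.2  15.2  30. ]] [544.93524908 -33.62251483  30.        ] -17.93625042672095 -17.31704238365455
```

Frame centre is about (545.5,-34.5) mm at -18°, with the two views within 1.5 mm; the midpoint of the caps agrees.

```bash
python3 -m inch '[[[3,0,-22,0],[8,0,-60,0],[14,0,-102,0],[20,0,-144,0],[26,0,-186,0],[32,0,-228,0],[38,0,-270,0],[44,0,-310,0],[49,10,-342,0],[51,35,-355,0]]]' 84
python3 -m inch '[[[0,15,0,0],[0,15,0,0],[0,15,0,0]]]'
python3 - <<'E'
from h import *
rows(545.5,-34.5,8,72)
E
```

```text
clock: 26.6
tcp_pos: [0.5465, -0.0391, 0.1125]
orientation: [0.699, -0.698, 0.111, -0.112]
wrist_force: [1.3, 0.2, 0.3]
finger_gap: 0.0841
clock: 26.9
tcp_pos: [0.5454, -0.0359, 0.0965]
orientation: [0.699, -0.698, 0.112, -0.11]
wrist_force: [0.9, 0.3, 0.0]
finger_gap: 0.084
tcp [545.4 -35.9  96.5] jaw 72.0 ydown [-0.002  0.003 -1.   ] j6 0.1 gap 84.0 F [0.9 0.3 0. ] t 26.9
  ROW [-0.  88.5  1.2] spin -0.0
```

```bash
python3 -m inch '[[[0,20,1.2,0],[0,40,1.2,0],[0,55,1.2,0],[0,60,1.2,0],[0,60,1.2,0]]]'
python3 - <<'E'
from h import *
rows(545.5,-34.5,8,72)
for n,b in(("top",(270,180,430,340)),("side",(280,150,440,310))):
    im=env.read_camera(n);x0,y0,x1,y1=b;cv2.imwrite(f"pics/{n}16.png",cv2.resize(im[y0:y1,x0:x1],None,fx=3.5,fy=3.5))
E
```

```text
clock: 27.4
tcp_pos: [0.5467, -0.0344, 0.0376]
orientation: [0.699, -0.698, 0.111, -0.11]
wrist_force: [0.5, -0.1, 0.6]
finger_gap: 0.0841
tcp [546.7 -34.4  37.6] jaw 72.0 ydown [-0.     0.002 -1.   ] j6 0.1 gap 84.1 F [ 0.5 -0.1  0.6] t 27.4
  ROW [-1.1 29.6 -0.6] spin 0.0
```

View pics/side16.png

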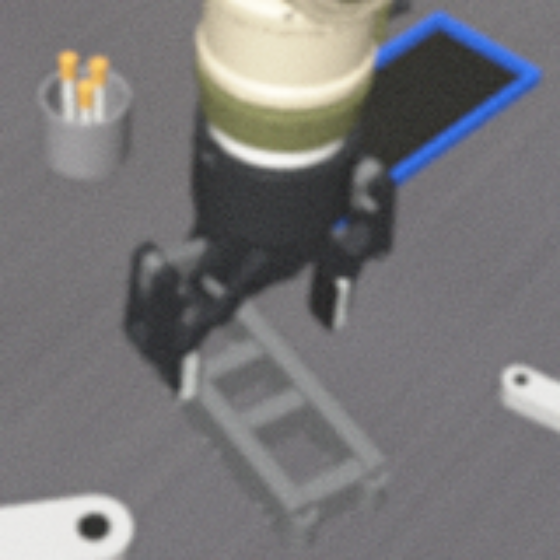

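The open fingers straddle both rails at mid-length with clearance. Going down to grip.

```bash
python3 -m inch '[[[-1,12,-0.6,0],[-1,22,-0.6,0],[-1,28,-0.6,0],[-1,29.6,-0.6,0],[-1,29.6,-0.6,0]]]'
python3 -m inch '[[[0,0,0,0],[0,0,0,0],[0,0,0,0],[0,0,0,0],[0,0,0,0]]]' 45 80
python3 -m inch '[[[0,-5,0,0],[0,-15,0,0],[0,-30,0,0],[0,-50,0,0],[0,-70,0,0],[0,-85,0,0],[0,-90,0,0],[0,-90,0,0]]]'
python3 - <<'E'
from h import *
rows(624.6,-284.1,60,-5.6)
for n,b in(("top",(270,180,430,340)),("side",(280,150,440,310))):
    im=env.read_camera(n);x0,y0,x1,y1=b;cv2.imwrite(f"pics/{n}17.png",cv2.resize(im[y0:y1,x0:x1],None,fx=3.5,fy=3.5))
E
```

```text
clock: 28.0
tcp_pos: [0.5453, -0.035, 0.0076]
orientation: [0.699, -0.698, 0.111, -0.11]
wrist_force: [-0.4, -0.4, 0.7]
finger_gap: 0.0837
clock: 28.5
tcp_pos: [0.5465, -0.0351, 0.0091]
orientation: [0.699, -0.698, 0.11, -0.111]
wrist_force: [-1.6, 1.9, 5.7]
finger_gap: 0.06
clock: 29.3
tcp_pos: [0.5461, -0.0354, 0.0988]
orientation: [0.699, -0.698, 0.11, -0.111]
wrist_force: [-0.0, 0.7, -3.9]
finger_gap: 0.0603
tcp [546.1 -35.4  98.8] jaw 72.0 ydown [ 0.002  0.002 -1.   ] j6 0.1 gap 60.3 F [-0.   0.7 -3.9] t 29.3
  ROW [ 151.6   38.6 -212.3] spin 77.6
```

View pics/side17.png

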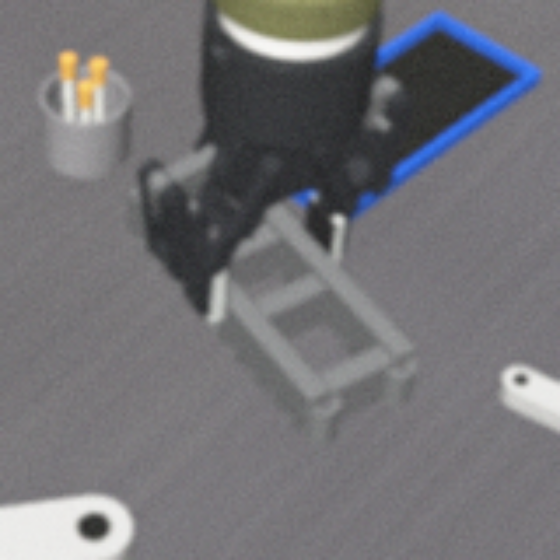

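The frame is held level and clear of the cup. Turning and moving over its tray.

```bash
python3 -m inch '[[[8,-5,-10,4],[22,-15,-30,11],[40,-20,-55,19],[58,-20,-81,27],[76,-20,-107,35],[94,-20,-132,43],[112,-20,-157,51],[129,-20,-181,59],[143,-15,-201,67],[151.6,-5,-212.3,74]]]'
python3 -m inch '[[[0,10,0,3.6],[0,20,0,3.6],[0,25,0,3.6],[0,25,0,3.6],[0,25,0,3.6]]]'
python3 - <<'E'
from h import *
rows(624.6,-284.1,20,-5.6)
for n,b in(("top",(390,150,550,310)),("side",(310,110,470,250))):
    im=env.read_camera(n);x0,y0,x1,y1=b;cv2.imwrite(f"pics/{n}18.png",cv2.resize(im[y0:y1,x0:x1],None,fx=3.5,fy=3.5))
E
```

```text
clock: 30.4
tcp_pos: [0.6244, -0.2864, 0.1014]
orientation: [0.49, -0.489, 0.511, -0.51]
wrist_force: [0.4, -0.0, -4.6]
finger_gap: 0.0601
clock: 30.9
tcp_pos: [0.6242, -0.2835, 0.0777]
orientation: [0.476, -0.475, 0.524, -0.523]
wrist_force: [0.3, 0.3, -4.4]
finger_gap: 0.0602
tcp [ 624.2 -283.5   77.7] jaw -5.5 ydown [ 0.     0.002 -1.   ] j6 1.12 gap 60.2 F [ 0.3  0.3 -4.4] t 30.9
  ROW [ 0.7 57.7  0.5] spin 0.1
```

View pics/side18.png

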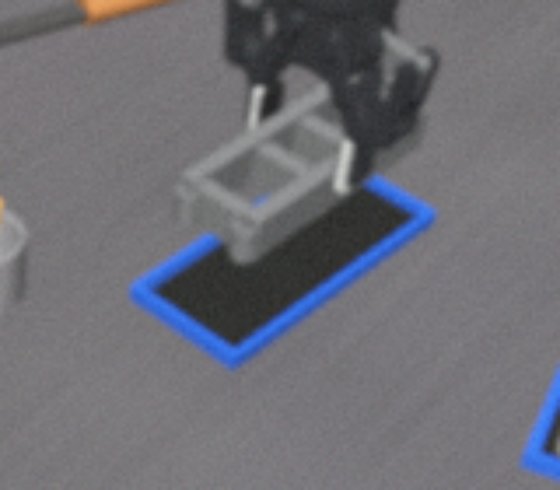

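View pics/top18.png

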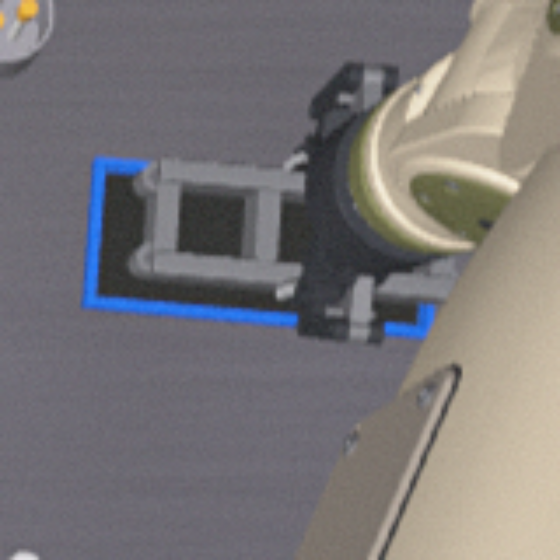

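The frame is aligned with the tray. Lowering to about 7 mm above the floor, then checking.

```bash
python3 -m inch '[[[0.7,12,0.5,0],[0.7,27,0.5,0],[0.7,42,0.5,0],[0.7,51,0.5,0],[0.7,55.5,0.5,0],[0.7,55.5,0.5,0],[0.7,55.5,0.5,0]]]'
python3 - <<'E'
from h import *
rows(624.6,-284.1,14,-5.6)
for n,b in(("top",(390,150,550,310)),("side",(310,110,470,250))):
    im=env.read_camera(n);x0,y0,x1,y1=b;cv2.imwrite(f"pics/{n}19.png",cv2.resize(im[y0:y1,x0:x1],None,fx=3.5,fy=3.5))
E
```

```text
clock: 31.7
tcp_pos: [0.6251, -0.2849, 0.0227]
orientation: [0.476, -0.474, 0.524, -0.524]
wrist_force: [-0.5, -0.3, -4.5]
finger_gap: 0.0601
tcp [ 625.1 -284.9   22.7] jaw -5.6 ydown [ 0.001  0.001 -1.   ] j6 1.12 gap 60.1 F [-0.5 -0.3 -4.5] t 31.7
  ROW [-0.7  8.7 -0.6] spin -0.0
```

View pics/side19.png

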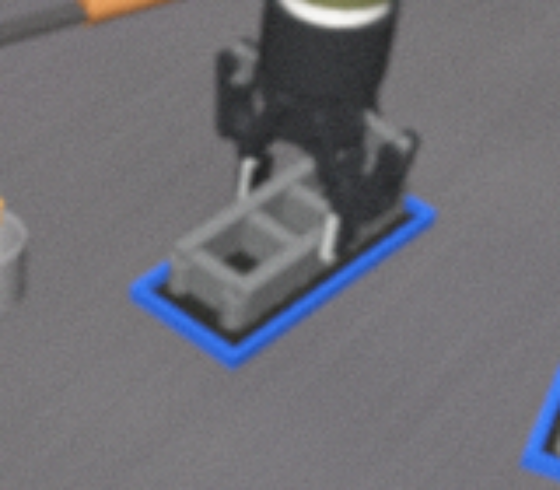

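View pics/top19.png

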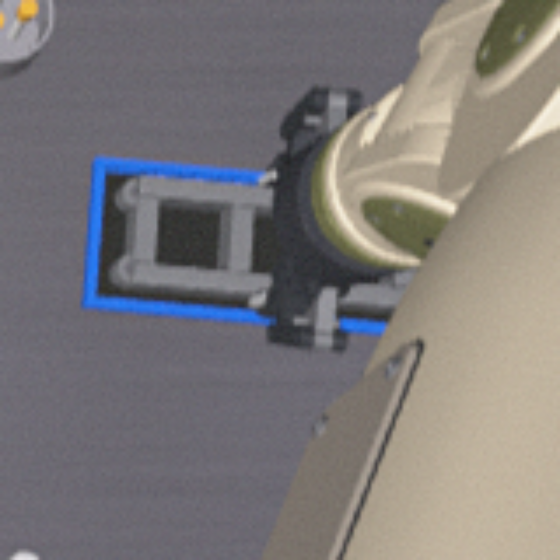

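```bash
python3 -m inch '[[[-0.5,3,-0.5,0],[-0.5,6,-0.5,0],[-0.5,7.3,-0.5,0],[-0.5,8,-0.5,0],[-0.5,8,-0.5,0]]]'
python3 -m inch '[[[0,0.4,0,0],[0,0.8,0,0],[0,0.8,0,0]]]'
```

```text
clock: 32.3
tcp_pos: [0.6242, -0.284, 0.0143]
orientation: [0.475, -0.474, 0.524, -0.524]
wrist_force: [-1.4, 0.1, -2.9]
finger_gap: 0.0603
clock: 32.6
tcp_pos: [0.6242, -0.2841, 0.0142]
orientation: [0.475, -0.474, 0.524, -0.524]
wrist_force: [-3.4, 2.5, 4.3]
finger_gap: 0.0599
```

Contact is as predicted at 14.2 mm. Releasing and backing off.

```bash
python3 -m inch '[[[0,0,0,0],[0,0,0,0],[0,0,0,0],[0,0,0,0],[0,0,0,0]]]' 78
python3 -m inch '[[[0,-20,0,0],[0,-50,0,0],[0,-90,0,0],[0,-130,0,0],[0,-160,0,0],[0,-160,0,0]]]'
python3 - <<'E'
from h import *
rows(450,0,200,-5.6)
E
```

```text
clock: 33.1
tcp_pos: [0.6244, -0.2842, 0.0134]
orientation: [0.475, -0.474, 0.524, -0.524]
wrist_force: [0.2, -0.0, -0.2]
finger_gap: 0.0782
clock: 33.7
tcp_pos: [0.6268, -0.2859, 0.1796]
orientation: [-0.476, 0.473, -0.521, 0.527]
wrist_force: [0.8, -0.1, 0.2]
finger_gap: 0.0781
tcp [ 626.8 -285.9  179.6] jaw -5.6 ydown [ 0.009 -0.003 -1.   ] j6 1.12 gap 78.1 F [ 0.8 -0.1  0.2] t 33.7
  ROW [-267.2  -22.9 -203.7] spin -0.0
```

```bash
python3 -m inch '[[[-20,-5,-15,0],[-50,-10,-38,0],[-85,-20,-65,0],[-120,-20,-92,0],[-155,-20,-118,0],[-190,-20,-145,0],[-225,-20,-172,0],[-250,-20,-191,0],[-265,-20,-203,0],[-267,-20,-203,0]]]'
python3 -m inch '[[[0,0,0,0],[0,0,0,0]]]'
python3 - <<'E'
from h import *
for n in("top","side"): cv2.imwrite(f"pics/{n}20.png",env.read_camera(n))
t=cv2.imread("pics/top20.png")
a=cv2.resize(t[180:360,400:530],(520,720)[0:2],interpolation=cv2.INTER_CUBIC)[:600];
b=[cv2.resize(t[y:y+120,x:x+120],(400,400),interpolation=cv2.INTER_CUBIC) for x,y in((405,165),(120,215))]
cv2.imwrite("pics/c20.png",np.hstack(b))
E
```

```text
clock: 34.7
tcp_pos: [0.4463, 0.003, 0.1935]
orientation: [0.476, -0.475, 0.524, -0.522]
wrist_force: [-0.0, 0.2, 0.5]
finger_gap: 0.0783
clock: 34.9
tcp_pos: [0.4489, 0.0006, 0.1937]
orientation: [0.475, -0.474, 0.524, -0.524]
wrist_force: [0.7, -0.2, 0.4]
finger_gap: 0.0781
```

View pics/top20.png

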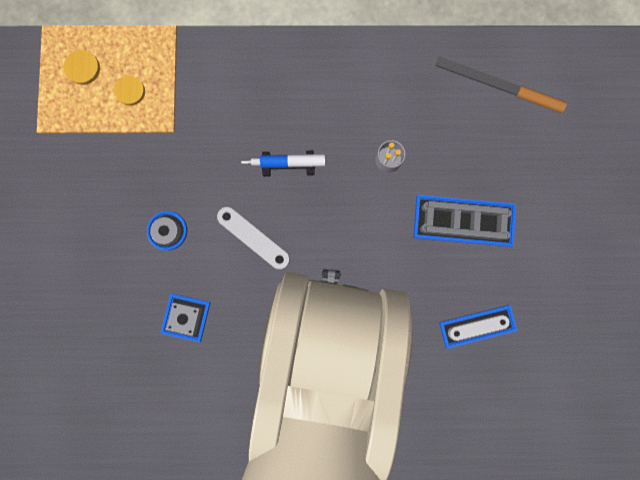

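View pics/side20.png

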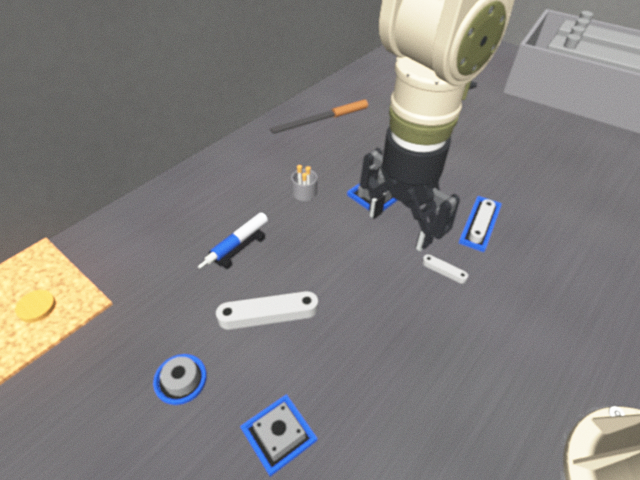

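View pics/c20.png

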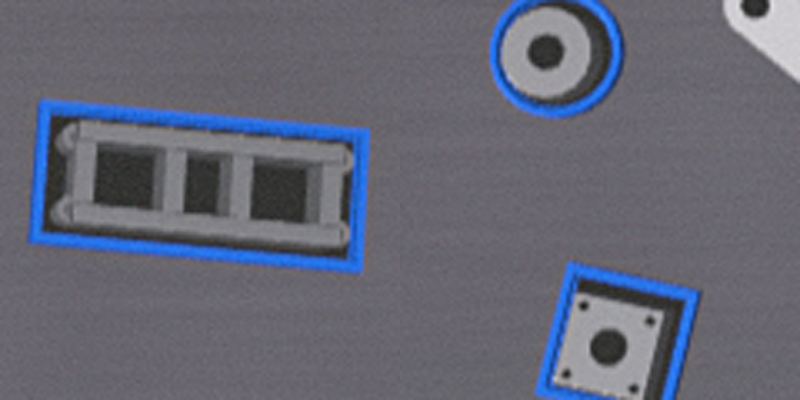

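All four are in their trays. Parallax makes the round cap look off to the left, so I'll check the part centres numerically at top height.

Run:
```python
from h import *
t=cv2.imread("pics/top20.png");s=cv2.imread("pics/side20.png")
for nm,b,bs,c in(("round",(155,220,175,242),(165,360,190,388),[(610.4,316.1),(606,318.7)]),("square",(172,307,196,332),(264,415,296,445),[(436.1,275.6),(433,277.7)])):
    for n,im,bb,cc in(("top",t,b,c[0]),("side",s,bs,c[1])):
        k=[x for x in blobs(im,bb,60,10,120)]
        print(nm,n,[(ray(n,x[:2],.031)[0,:2]*1000-cc).round(1) for x in k],[x[2] for x in k])
g=cv2.cvtColor(t,cv2.COLOR_BGR2HSV);w=cv2.inRange(g,(0,0,185),(180,40,255))[300:350,435:520]
cs,_=cv2.findContours(w.copy(),cv2.RETR_EXTERNAL,cv2.CHAIN_APPROX_NONE);c=max(cs,key=cv2.contourArea)+[435,300]
print("strap",rectw("top",c,.023)-[413.9,-305.3,0,0,0])
```

```text
round top [array([-2.9,  0.1])] [np.float64(67.9375)]
round side [array([-0.4, -1.6])] [np.float64(91.5)]
square top [array([-1.6,  0.2])] [np.float64(73.5625)]
square side [] []
strap [ -1.4   1.3 119.4  23.9 -76.8]
```

All offsets are within 3 mm against 8 mm of play. The handpiece and cup are at their original pixels, and the gripper is clear of everything. Handing in.

```bash
python3 -c "
from workcell import env
print(env.hand_in()); print(env.get_state()['clock'])"
```

```text
the job is handed in; nothing more can be done
None
the job is handed in; nothing more can be done
```

I took the pile apart from the top (strap, square cap, round cap, then frame) and put each casting flat in the tray of its own shape. I handed in at about 35 s of the 118 s allowed. Each casting was lowered until it touched the tray floor (4–12 N), at the height expected, and only then released.

**Last checks**
- **Final pictures:** all four castings lie inside their rims. The handpiece, the cup and the large strap look-alike appear where they started.
- **Small strap look-alike:** the arm hid it in the last top view, but in the side view it is at its original place.
- **Measured offsets from tray centre (8 mm of play):** the strap was within 2 mm, the square cap about 1.6 mm, and the round cap up to 3 mm.
- **Less well checked:** the side-view check of the square cap gave no reading, and the arm hid the frame tray in the last side view. So the square cap's offset comes from the top view only, and the frame was judged by eye there, with no final offset measured.
- **Camera disagreement:** the two cameras differed by 2–5 mm on tray positions, so I used their average.

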